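Refit the spring-loaded roller of a bottle roller

TASK

Put the loose steel roller back into the bottle roller: push its sprung pin against the tall slotted bracket so that the spring gives, lower the roller between the two end brackets, and ease it back until its plain pin is fully home in the round cup and the roller lies level, held by its own spring. Work gently: never force the brackets or run the spring hard against its stop, do not let the roller snap across, and leave the other things on the bench where they are.

Things in the scene. Friction and masses are not known exactly. Their poses are not given: they have to be found in the camera images.
- roller_mid (a point): centre of the loose roller: a steel tube 28 mm in diameter, 130 mm long, with black end caps, 160 to 260 g, lying level on a low white V rest with its centre 40 mm above the table. y axis: along the roller from its sprung end to its plain end (x and z turn as it rolls). The sprung pin stands out 23 mm at the y = -65 mm end, a plain fixed pin 10 mm in diameter stands out 6 mm at y = +65 mm.
- sprung_tip (a point): end of the sprung pin (10 mm in diameter, round nose), on the roller's axis: at y = -88 mm from roller_mid when free, nearer by its travel as it is pushed in, up to 13.5 mm where it hits a hard stop. The spring pushes with 1.4 N at first and 0.7 N more per mm (4 N at 4 mm, 10 N at 12 mm, 11 N at the stop).
- plunger (a joint): travel of the sprung pin into the roller: 0 when free, grows to 0.0135 m at its hard stop; about 0.004 m when the roller is fully home in the bottle roller. Let out gently it moves at a few centimetres per second; let go under load it snaps out several times faster.
- rest: fixed white rest under the roller; origin under its centre, y along the roller. Its foot is 70 x 125 mm and 8 mm high; V blocks hold the roller 38 to 54 mm from the middle to either side, so the 70 mm between them are free to grasp across the tube.
- bed: the bottle roller, fixed: white base 190 x 215 mm, 32 mm high, with a black rubber roller 28 mm in diameter at x = +105 mm, z = 62 mm, along y. Origin: on the table under the line between its two aluminium end brackets; x towards the rubber roller; y from the slotted bracket to the round cup; z up. Both brackets stand on one carriage; above 22 N they are harmed.
- slot_nominal (a point): nominal point on the slotted bracket's back plate (inner face, facing +y) at the pin's seated height, z 85 mm. The carriage was clamped by eye: both brackets TOGETHER stand up to 12 mm off nominal either way along y and up to 5 mm up or down (not measured; true in x), and do not move in use: find them by touch. Axes as the bed.
- slot_top (a point): nominal centre of the back plate's top edge, z 143 mm; plate 44 mm wide, 7 mm thick. On its inner face two cheeks 6 mm proud form an upright channel 14 mm wide for the sprung pin, flaring out from z 107 to 128 mm, open at the top; its floor at z 80 mm carries the pin, whose axis is then at 85 mm. Off nominal like slot_nominal.
- cup_nominal (a point): nominal mouth centre of the round cup, z 85 mm, exactly 149 mm from the back plate's face: blind hole 16 mm in diameter, 9 mm deep, facing -y, in a block 42 mm wide, top at z 99 mm. Off nominal like slot_nominal. Fitted: the tube's plain end lies on this face, pin 6 mm inside, sprung pin pushed in 4 mm; the plain pin clears the face once the travel is over 10 mm.
- tomato: bystander: a tomato 66 mm wide, 52 mm high; origin under its centre
- dish: bystander: a closed culture dish 60 mm wide, 14 mm high; origin under its centre
- spatula: bystander: a slim steel spatula 150 mm long, up to 9 mm wide, lying on the bench along x; origin under its middle
- flask: bystander: a conical green flask 82 mm wide, 120 mm high; origin under its centre
- culture_bottle: bystander: a capped glass bottle 60 mm wide, 130 mm high; origin under its centre
- stain_jar: bystander: an amber jar 44 mm wide, 60 mm high; origin under its centre
Not all that is in view belongs to the job. Of the things shaped like the part that bears roller_mid, the bare steel one is meant.

How it is judged:
By the outcome, as a careful person would: the job done as asked, in the order asked, and still so for the second after the job is handed in, with the robot touching nothing.
It also fails if it takes over 61 s, if anything falls off the work surface, if the arm or the gripper's body presses on something with over 40 N, if the wrist force passes 120 N, or if a joint passes its speed limit or range.

ROBOT

A 6-joint arm with a two-finger parallel gripper is mounted at the origin on the work surface. World frame = base frame: x ahead of the robot, y to its left, z up, the work surface at z = 0. Lengths are in m, angles in rad, forces in N, time in s.
With the tool pointing down it reaches from about 0.375 to 0.9 m from the base axis. Payload 3.1 kg.
Tool frame: the origin (TCP) lies midway between the tips of the shut fingers; the grasp point (between the pads) lies 19 mm behind it; x points along the fingers, y is the direction in which the jaws open and shut, and the axes are right-handed (so a half turn about x gives the same grasp; the last joint's range is limited). The gripper opens to 85 mm and grips with 20 to 120 N. Pads are 22 mm wide; open, the fingers measure 114 mm over their backs; the gripper's body (76 mm by 85 mm) begins 54 mm behind the grasp point. The pads swing forward as they close: fully open they stand 13 mm farther back than shut.
Start: joints at [-0.178, 0.527, 1.433, -0, 1.181, -0.178], TCP at [0.625, 0, 0.231] pointing down, gripper open.
Joint ranges: [-3.08, 3.08], [-0.75, 2.2], [0.22, 2.44], [-1.43, 4.57], [0, 2.65], [-2.85, 2.85]. Speed limits (rad/s): [2.79, 2.79, 3.14, 3.14, 3.14, 3.14].

INTERFACE

Orientations are given as a unit quaternion [x, y, z, w].
In Python, from station import manip gives the robot as it stands.
- The arm moves only by the tool carry_out, never from a script. Its argument "commands" is a list that holds one entry, the list of rows, each a list of 7 numbers: the shift along the tool's x, y, z in units of 25 mm (1.0 is 25 mm), then the turn, a rotation vector about the tool's x, y, z in units of 5 degrees (1.0 is 5 degrees), then the finger opening in mm, from 0 to 85.4. A call has exactly 5 rows; each row is the pose to reach, as a shift and turn from the pose commanded when the call began, along the tool's axes at that moment; what a row does not reach only later rows make up. A row lasts 1/10 s, in which the tool goes at most 50 mm and 8.59 degrees, less where a joint would pass 70% of its speed; a pose out of reach is approached as far as the arm can. A call with a gripper value outside its range is refused whole. The fingers move at their own pace and stop on an object; "force" is the grip in N (left out, the last holds). Time passes only in rows, so rows that repeat a pose let the fingers close, or fill a call up. It gives the time, the measured TCP pose, the force and the opening at its end, in the units of the state.
- manip.sense(): the state, without advancing time (a new reading comes with each control period).
- manip.snapshot(name): name is "scene" or "side" or "wrist"; returns a dict with "image" (420x560x3 uint8, red, green, blue), "fx", "fy", "cx", "cy" (pixels), "rvec" (rotation vector, rad) and "tvec" (3), from world to camera coordinates, as OpenCV has them. Camera axes: x right, y down, z forward; pixel columns grow to the right and rows downward; lengths in m; the calibration is good to about 2 mm. A picture is of the moment at which its call begins. There is no depth.
- manip.sign_off(): hands the job in, once; it reports no verdict.
The state is a dict: "t": time; "q": joint angles; "qd": joint speeds; "tau": joint torques, N m; "tcp_pos": TCP position; "tool_rot": TCP orientation; "force": force on the tool from outside, world axes, zero at the start; "ft_torque": the same for the moment, N m; "finger_gap": opening from 0.0 (shut) to 1.0 (fully open).
Only numpy, scipy, OpenCV 4.12 (cv2) and the standard library are available. Lean on these libraries where they do the work, as an engineer would, in place of code of your own. Each camera call takes 0.05 s, during which the arm holds its last target.

## Working session

There is one attempt and no reset: what is moved stays moved. The work goes in short steps, Python scripts to look and compute and a tool call to move; the robot and the scene stay as the last step left them, time stands still between calls to the robot, and variables do not carry over. Pictures are saved under pics/ and viewed, and the job is handed in when it is done.

Besides the shell and the picture viewer there is one more tool, called after "Emit:" in YAML: its name, and indented under it one key for each argument. carry_out: Moves the arm, as the interface text tells. Its arguments: {"type":"object","properties":{"commands":{"type":"array"},"force":{"type":"number"}},"required":["commands"]}

```bash
ls; mkdir -p pics; cat > h.py <<'E'
from station import manip
import numpy as np, cv2
from scipy.spatial.transform import Rotation as R
def snap(n,f):
    s=manip.snapshot(n); cv2.imwrite('pics/'+f+'.png',s['image'][:,:,::-1]); 
    np.savez('pics/'+f+'.npz',**s); return s
def load(f): return dict(np.load('pics/'+f+'.npz'))
def ray(s,u,v):
    Rm=cv2.Rodrigues(np.array(s['rvec'],float))[0]; t=np.array(s['tvec'],float).ravel()
    d=Rm.T@np.array([(u-s['cx'])/s['fx'],(v-s['cy'])/s['fy'],1.0]); return -Rm.T@t,d
def onz(s,u,v,z):
    c,d=ray(s,u,v); return c+d*(z-c[2])/d[2]
def proj(s,P):
    Rm=cv2.Rodrigues(np.array(s['rvec'],float))[0]; p=Rm@np.array(P,float)+np.array(s['tvec'],float).ravel()
    return np.array([s['fx']*p[0]/p[2]+s['cx'],s['fy']*p[1]/p[2]+s['cy']])
def st():
    s=manip.sense(); np.set_printoptions(precision=4,suppress=True)
    print('t',s['t'],'tcp',np.array(s['tcp_pos']),'rot',np.array(s['tool_rot']),'F',np.array(s['force']),'M',np.array(s['ft_torque']),'gap',s['finger_gap'],'q',np.array(s['q'])); return s
E
python3 - <<'E'
from h import *
for n in ['scene','side','wrist']:
    s=snap(n,n+'0'); print(n,s['fx'],s['cx'],s['cy'],ray(s,280,210))
st()
E
```

```text
pics
scene 482.61722421346053 278.92200411423335 202.5863229394084 (array([ 1.02144283, -0.59441218,  1.26575157]), array([-0.36179153,  0.36916391, -0.85619265]))
side 406.24524293047676 276.66457860298357 205.22590665233852 (array([-0.26651823,  0.7877725 ,  0.9249721 ]), array([ 0.53664506, -0.60948685, -0.58373227]))
wrist 313.9408030219178 284.2599651983188 209.00372979219102 (array([0.62464454, 0.08122333, 0.37313657]), array([-0.0150547 , -0.31924297, -0.94765578]))
t 0.15 tcp [0.6245 0.0002 0.2305] rot [ 0.4996  0.5005 -0.5003  0.4995] F [ 0.6287 -0.1396  0.5017] M [-0.0178  0.0096 -0.0208] gap 0.9958838736715089 q [-0.1785  0.5283  1.4336  0.      1.1814 -0.1785]
```

View pics/scene0.png

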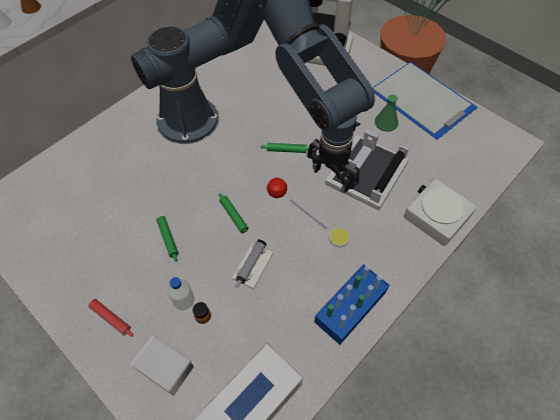

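View pics/side0.png

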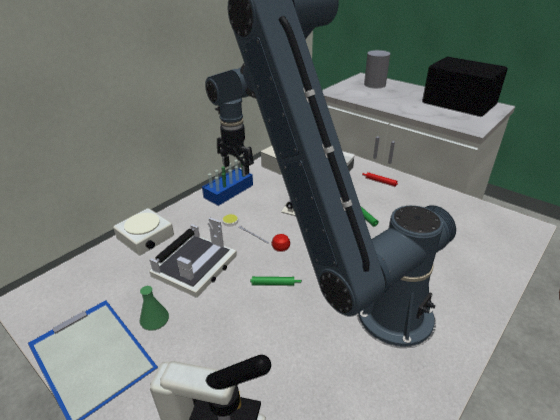

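View pics/wrist0.png

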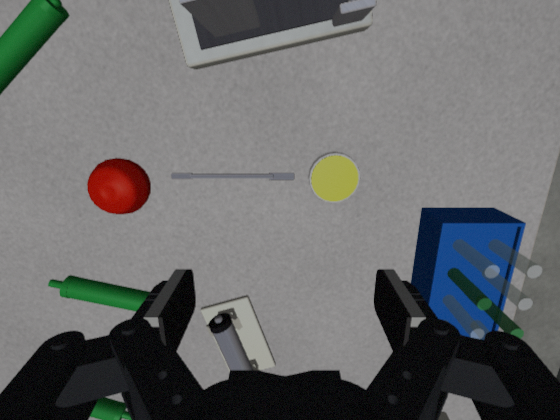

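```bash
python3 - <<'E'
from h import *
s=load('scene0');im=s['image'][:,:,::-1]
a=cv2.resize(im[225:300,215:290],(600,600),interpolation=cv2.INTER_CUBIC); cv2.imwrite('pics/c1.png',a)
a=cv2.resize(im[125:210,320:420],(800,680)[:2],interpolation=cv2.INTER_CUBIC); a=cv2.resize(a,(700,595)); cv2.imwrite('pics/c2.png',a)
s=load('side0');im=s['image'][:,:,::-1]
a=cv2.resize(im[210:300,140:250],(733,600),interpolation=cv2.INTER_CUBIC); cv2.imwrite('pics/c3.png',a)
print(R.from_quat(manip.sense()['tool_rot']).as_matrix().round(3))
E
```

```text
[[-0.002  1.     0.   ]
 [ 0.     0.    -1.   ]
 [-1.    -0.002 -0.   ]]
```

View pics/c1.png

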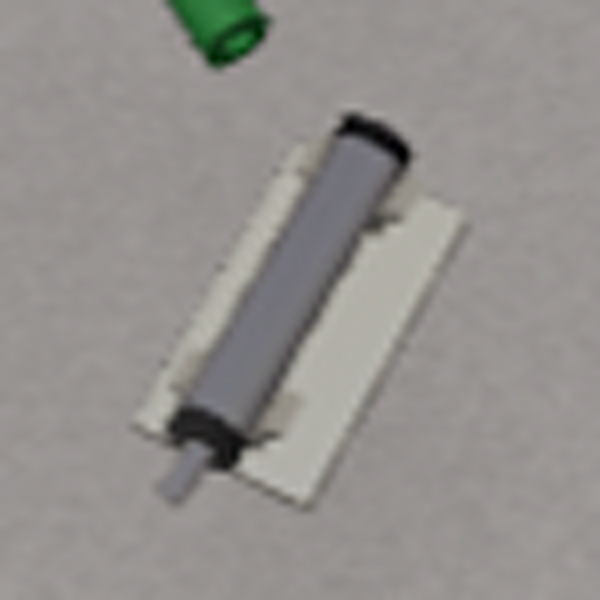

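View pics/c2.png

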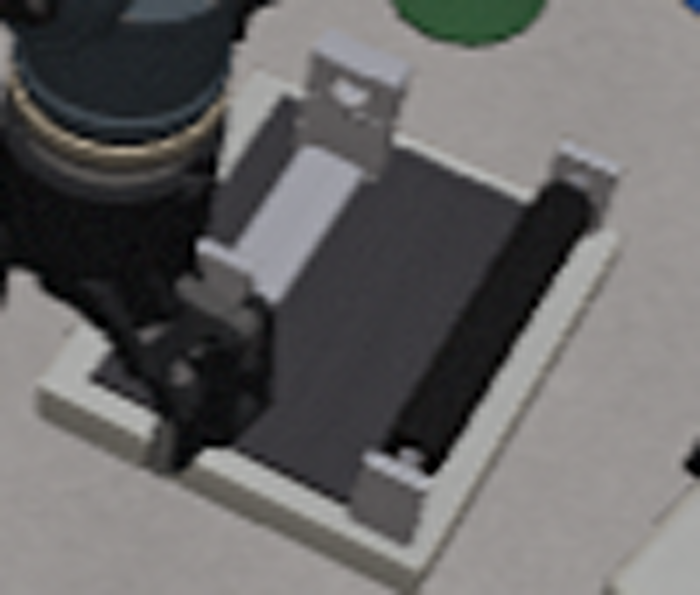

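View pics/c3.png

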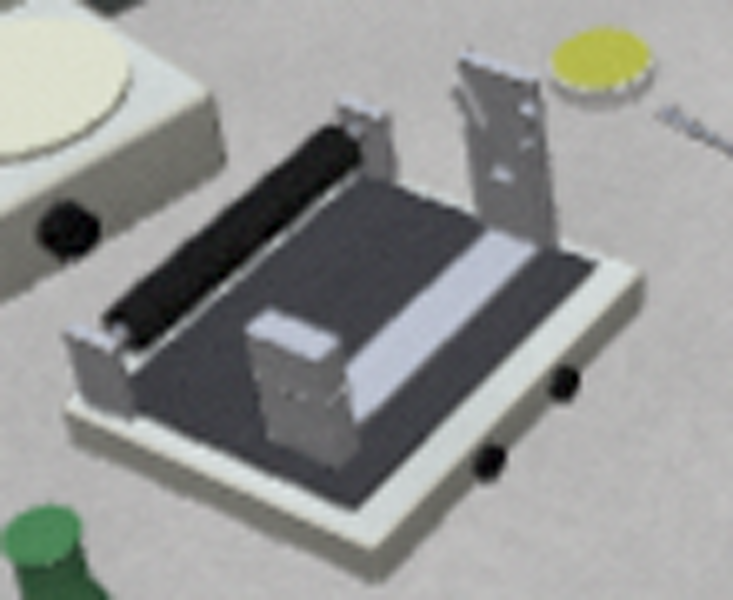

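```bash
python3 - <<'E'
from h import *
s=load('scene0')
def c1(x,y): return x/8+215-.5+.06,y/8+225-.5+.06
for n,p in dict(tip=(170,492),sprcap=(208,438),plaincap=(376,138)).items(): print(n,onz(s,*c1(*p),0.04))
def c2(x,y): return x/7+320,y/7+125
for n,p in dict(leftcorner=(40,390),front=(410,580),right=(618,240)).items(): print(n,onz(s,*c2(*p),0.032))
for n,p in dict(cuptopL=(315,45),cuptopR=(408,78)).items(): print(n,onz(s,*c2(*p),0.099))
s=load('side0')
def c3(x,y): return x/6.667+140,y/6.667+210
for n,p in dict(l=(68,402),f=(375,548),r=(640,275)).items(): print(n,onz(s,*c3(*p),0.032))
for n,p in dict(slottopL=(462,60),R=(542,85)).items(): print(n,onz(s,*c3(*p),0.143))
for n,p in dict(cuptopa=(250,325),b=(335,355)).items(): print(n,onz(s,*c3(*p),0.099))
E
```

```text
tip [ 0.58165897 -0.32208211  0.04      ]
sprcap [ 0.57692803 -0.29963106  0.04      ]
plaincap [ 0.53802845 -0.17873208  0.04      ]
leftcorner [0.53052668 0.11128371 0.032     ]
front [0.70969925 0.14423546 0.032     ]
right [0.66820458 0.35333013 0.032     ]
cuptopL [0.52488518 0.29919162 0.099     ]
cuptopR [0.56683345 0.31226089 0.099     ]
l [0.65486544 0.36235698 0.032     ]
f [0.47224602 0.32757979 0.032     ]
r [0.51317722 0.12536178 0.032     ]
slottopL [0.59425545 0.15460099 0.143     ]
R [0.54985657 0.14315171 0.143     ]
cuptopa [0.56478635 0.31215746 0.099     ]
b [0.51993329 0.29979659 0.099     ]
```

Emit:
carry_out:
  commands:
    - [[-0.2, -0.6, 1.6, -0.9, 0, 0, 85], [-0.4, -1.2, 3.2, -1.8, 0, 0, 85], [-0.6, -1.9, 4.8, -2.7, 0, 0, 85], [-0.8, -2.5, 6.2, -3.4, 0, 0, 85], [-0.8, -2.58, 6.8, -3.56, 0, 0, 85]]
  force: 60

```text
t: 0.65
tcp_pos: [0.559, -0.173, 0.2518]
tool_rot: [0.417, 0.571, -0.417, 0.571]
force: [0.4, -0.2, 0.4]
finger_gap: 0.995
```

```bash
python3 - <<'E'
from h import *
snap('scene','scene1');snap('wrist','wrist1');st()
s=load('scene1');im=s['image'][:,:,::-1]
cv2.imwrite('pics/c4.png',cv2.resize(im[125:215,320:420],(667,600),interpolation=cv2.INTER_CUBIC))
E
```

```text
t 0.75 tcp [ 0.56   -0.1723  0.2513] rot [ 0.4176  0.5704 -0.4178  0.5707] F [ 0.0587 -0.394   0.1343] M [-0.0549 -0.0389 -0.0071] gap 0.9960847173402171 q [-0.489   0.4521  1.5109 -0.0004  1.1782 -0.7956]
```

View pics/wrist1.png

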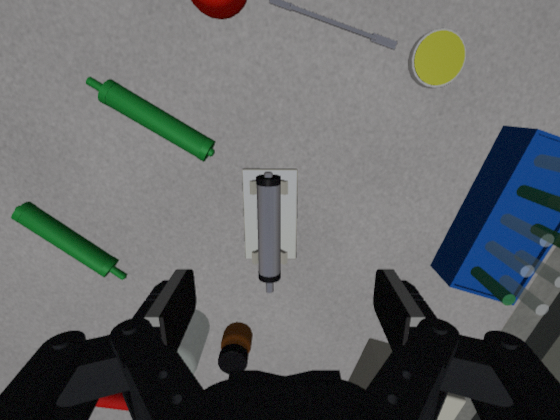

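View pics/c4.png

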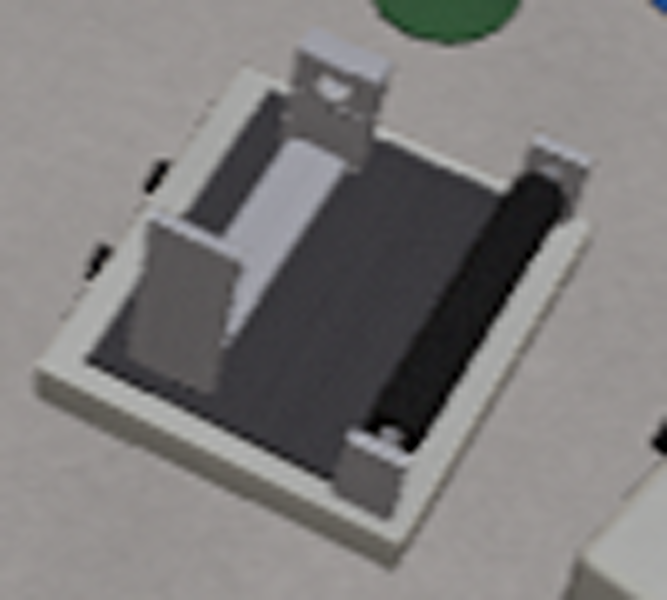

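```bash
cat > m1.py <<'E'
from h import *
s=load('wrist1');im=s['image']
g=im.astype(int); 
cv2.imwrite('pics/c5.png',cv2.resize(im[160:300,225:315,::-1],(386,600),interpolation=cv2.INTER_CUBIC))
# tube mask: bluish-dark: print row profiles
for r in (200,215,230,245,260): print(r,[tuple(im[r,c]) [0:3:2] for c in range(252,286,1)])
E
python3 m1.py | tr -d 'npuit8() ' | head -c 3000; python3 - <<'E'
from h import *
s=load('scene1')
for n,p in dict(jar=(202,321),bot=(182,308)).items(): print(n,onz(s,*p,0))
s=load('wrist1')
for n,p in dict(plain=(268.5,178),spr=(270,279),tip=(270,291)).items(): print(n,onz(s,*p,.04))
for n,p in dict(a=(244,169),b=(297,169),c=(296.5,259),d=(246.5,259)).items(): print(n,onz(s,*p,.008))
E
```

```text
200[.161,.164,.163,.165,.161,.164,.161,.162,.152,.154,.9,.90,.4,.5,.97,.99,.95,.100,.100,.106,.101,.110,.102,.112,.104,.114,.102,.112,.101,.112,.100,.112,.100,.112,.100,.111,.104,.114,.101,.112,.102,.111,.104,.114,.106,.116,.104,.114,.101,.107,.95,.99,.90,.91,.5,.6,.114,.117,.161,.163,.161,.164,.162,.165,.162,.165,.161,.164]
215[.162,.163,.161,.163,.161,.162,.161,.163,.153,.155,.10,.10,.2,.2,.97,.97,.100,.103,.102,.107,.105,.111,.102,.111,.103,.114,.101,.112,.104,.114,.101,.113,.101,.112,.101,.110,.101,.112,.105,.115,.102,.112,.105,.115,.107,.116,.104,.112,.100,.104,.96,.9,.6,.,.2,.4,.112,.112,.161,.164,.162,.164,.162,.164,.162,.164,.162,.163]
230[.161,.160,.162,.162,.163,.163,.162,.161,.162,.162,.149,.149,.77,.77,.93,.94,.101,.103,.104,.107,.104,.111,.104,.112,.104,.114,.103,.114,.102,.113,.104,.114,.101,.112,.100,.111,.103,.113,.103,.113,.102,.112,.104,.113,.104,.111,.104,.110,.97,.103,.95,.96,.6,.,.79,.79,.112,.112,.161,.162,.163,.163,.164,.163,.161,.161,.162,.161]
245[.163,.162,.162,.161,.162,.161,.161,.160,.163,.161,.151,.150,.93,.93,.9,.91,.103,.103,.105,.107,.106,.112,.104,.11
[... 207 characters left out ...]
,.160]
260[.139,.131,.13,.12,.136,.12,.135,.125,.134,.124,.131,.121,.104,.100,.7,.9,.102,.103,.106,.10,.10,.113,.105,.113,.106,.116,.106,.116,.102,.114,.104,.115,.104,.115,.103,.115,.102,.114,.102,.114,.103,.113,.104,.110,.104,.110,.103,.107,.99,.101,.91,.94,.2,.4,.76,.77,.96,.91,.137,.127,.13,.129,.13,.12,.134,.125,.134,.126]
jar [ 0.5733727  -0.44469734  0.        ]
bot [ 0.50639175 -0.45804037  0.        ]
plain [ 0.54223673 -0.17996982  0.04      ]
spr [ 0.58219523 -0.30648233  0.04      ]
tip [ 0.58735173 -0.32358021  0.04      ]
a [ 0.51056406 -0.18575642  0.008     ]
b [ 0.57340672 -0.16580515  0.008     ]
c [ 0.61206231 -0.28449492  0.008     ]
d [ 0.54673341 -0.30523736  0.008     ]
```

View pics/c5.png

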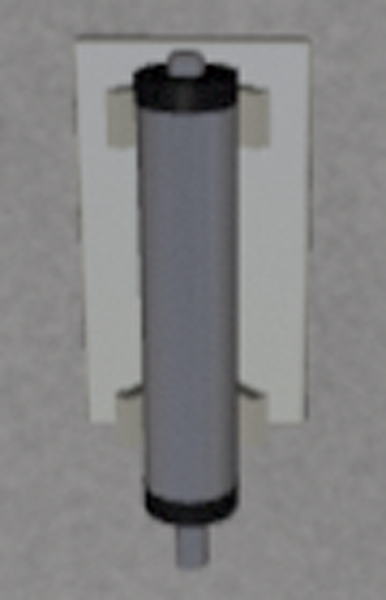

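```bash
python3 - <<'E'
from h import *
s=load('wrist1')
A=onz(s,268.4,195,.04);B=onz(s,269.3,260,.04);print(A,B,np.degrees(np.arctan2(-(A-B)[0],(A-B)[1])))
x=manip.sense();M=R.from_quat(x['tool_rot']).as_matrix();print(M.round(4))
print('yaw',np.degrees(np.arctan2(-(-M[0,2]),-M[1,2])))
tip=onz(s,268.8,292.3,.04);pl=onz(s,268.3,172.5,.04);print(tip,pl,np.linalg.norm(tip-pl))
u=(pl-tip)/np.linalg.norm(pl-tip);print('mid',tip+.088*u,pl-.071*u)
mid=np.array([.561,-.237,.021]);print(M.T@(mid-x['tcp_pos'])/.025)
E
```

```text
[ 0.54797192 -0.19949986  0.04      ] [ 0.57347806 -0.28062901  0.04      ] 17.45259359239391
[[ 2.000e-04  9.533e-01  3.020e-01]
 [-6.000e-04  3.020e-01 -9.533e-01]
 [-1.000e+00  0.000e+00  6.000e-04]]
yaw 17.579386442588063
[ 0.58642481 -0.32593594  0.04      ] [ 0.54017073 -0.17387845  0.04      ] 0.1589368452262319
mid [ 0.56081489 -0.24174489  0.04      ] [ 0.56083327 -0.24180531  0.04      ]
[ 9.21321197 -0.74259832  2.47216566]
```

Emit:
carry_out:
  commands:
    - [[1.5, -0.3, 1.0, 0, 0, 0, 60], [3.2, -0.6, 2.0, 0, 0, 0, 60], [5.0, -0.78, 2.59, 0, 0, 0, 60], [6.6, -0.78, 2.59, 0, 0, 0, 60], [7.6, -0.78, 2.59, 0, 0, 0, 60]]

```text
t: 1.25
tcp_pos: [0.5603, -0.2357, 0.0577]
tool_rot: [0.417, 0.573, -0.417, 0.569]
force: [-0.7, -0.0, 0.2]
finger_gap: 0.703
```

```bash
python3 - <<'E'
from h import *
snap('wrist','wrist2');x=st();M=R.from_quat(x['tool_rot']).as_matrix()
print(M.T@(np.array([.561,-.24,.021])-x['tcp_pos'])/.025)
E
```

```text
t 1.3 tcp [ 0.5585 -0.2344  0.0546] rot [ 0.4167  0.5753 -0.4167  0.5673] F [-1.2111  0.3533 -2.2466] M [ 0.0088 -0.0252 -0.0032] gap 0.7018084197774321 q [-0.5819  0.7444  1.6004  0.0007  0.8081 -0.8928]
[1.3405 0.0358 0.2581]
```

View pics/wrist2.png

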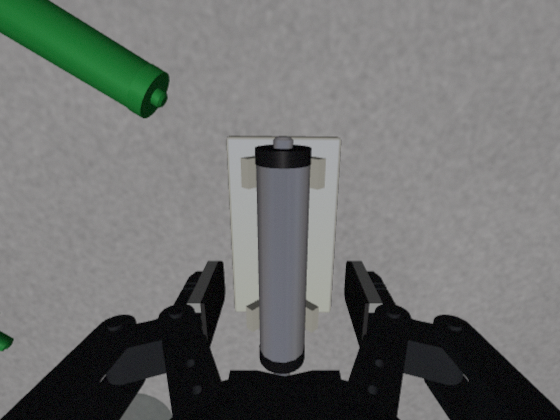

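Emit:
carry_out:
  commands:
    - [[0.4, 0, 0.05, 0, 0, 0, 60], [0.8, 0, 0.09, 0, 0, 0, 60], [1.2, 0, 0.09, 0, 0, 0, 60], [1.6, 0, 0.09, 0, 0, 0, 60], [1.6, 0, 0.09, 0, 0, 0, 60]]

```text
t: 1.8
tcp_pos: [0.5619, -0.2392, 0.0205]
tool_rot: [0.417, 0.572, -0.417, 0.571]
force: [-0.5, -0.7, 0.5]
finger_gap: 0.705
```

```bash
python3 - <<'E'
from h import *
snap('wrist','wrist3');x=st()
E
```

```text
t 1.85 tcp [ 0.5622 -0.2395  0.021 ] rot [ 0.4166  0.5716 -0.4166  0.5711] F [-0.0671 -0.1811 -0.5489] M [-0.0284  0.017   0.0241] gap 0.7017803190733414 q [-0.5854  0.7994  1.6031  0.      0.7399 -0.8961]
```

View pics/wrist3.png

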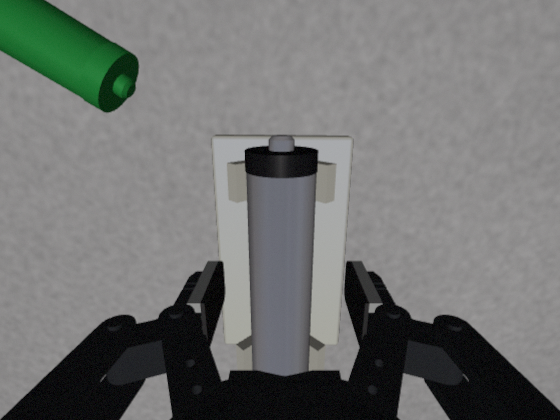

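Emit:
carry_out:
  commands:
    - [[0, -0.04, 0, 0, 0, 0, 45], [0, -0.04, 0, 0, 0, 0, 30], [0, -0.04, 0, 0, 0, 0, 20], [0, -0.04, 0, 0, 0, 0, 15], [0, -0.04, 0, 0, 0, 0, 15]]
  force: 60

```text
t: 2.35
tcp_pos: [0.5606, -0.2406, 0.0222]
tool_rot: [0.416, 0.572, -0.417, 0.571]
force: [-5.0, -2.4, 6.5]
finger_gap: 0.306
```

```bash
python3 - <<'E'
from h import *
x=st()
E
```

```text
t 2.35 tcp [ 0.5606 -0.2406  0.0222] rot [ 0.416   0.5717 -0.417   0.5712] F [-4.9501 -2.3826  6.4533] M [-0.3327  0.7731 -0.0041] gap 0.3058517582261948 q [-0.5878  0.7968  1.6054 -0.002   0.7402 -0.8975]
```

Emit:
carry_out:
  commands:
    - [[0, -0.04, 0, 0, 0, 0, 10], [-0.2, -0.04, 0, 0, 0, 0, 10], [-0.6, -0.04, 0, 0, 0, 0, 10], [-1.2, -0.04, 0, 0, 0, 0, 10], [-2.0, -0.04, 0, 0, 0, 0, 10]]
  force: 80

```text
t: 2.85
tcp_pos: [0.5602, -0.2399, 0.0718]
tool_rot: [0.417, 0.572, -0.417, 0.571]
force: [-0.5, -0.1, -0.8]
finger_gap: 0.303
```

```bash
python3 - <<'E'
from h import *
snap('wrist','wrist4');snap('scene','scene4');x=st()
im=load('scene4')['image'][:,:,::-1]
cv2.imwrite('pics/c6.png',cv2.resize(im[180:310,190:320],(600,600),interpolation=cv2.INTER_CUBIC))
E
```

```text
t 2.95 tcp [ 0.5628 -0.2415  0.0747] rot [ 0.4167  0.5689 -0.4164  0.5739] F [ 1.3968  0.0198 -1.7883] M [-0.0204 -0.0244 -0.0208] gap 0.3026154798943553 q [-0.5877  0.7148  1.589   0.0002  0.8307 -0.8988]
```

View pics/wrist4.png

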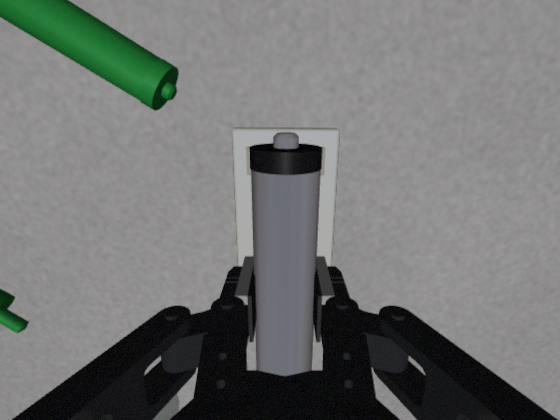

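View pics/c6.png

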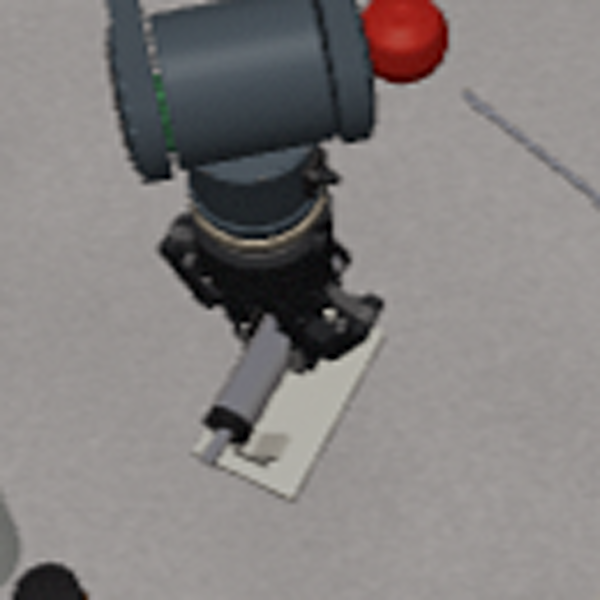

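Emit:
carry_out:
  commands:
    - [[-1.2, 0.1, -0.3, 0, 0, 0, 10], [-2.4, 0.4, -1.0, 0.2, 0, 0, 10], [-3.6, 0.8, -2.0, 0.5, 0, 0, 10], [-4.8, 1.25, -3.0, 0.9, 0, 0, 10], [-5.8, 1.66, -4.0, 1.3, 0, 0, 10]]

```text
t: 3.45
tcp_pos: [0.5696, -0.1314, 0.2178]
tool_rot: [0.449, 0.546, -0.449, 0.547]
force: [0.1, -0.3, -1.1]
finger_gap: 0.299
```

```bash
python3 - <<'E'
from h import *
x=st();M=R.from_quat(x['tool_rot']).as_matrix()
print(M.T@(np.array([.58,-.01,.27])-x['tcp_pos'])/.025)
E
```

```text
t 3.45 tcp [ 0.5696 -0.1314  0.2178] rot [ 0.449   0.546  -0.4486  0.5468] F [ 0.0708 -0.2855 -1.0734] M [-0.0302 -0.0506  0.0145] gap 0.2994357064487006 q [-0.4179  0.4884  1.5519  0.0003  1.1001 -0.6135]
[-2.0903  1.3531 -4.6826]
```

Emit:
carry_out:
  commands:
    - [[-0.6, 0.35, -1.2, 0, 0, 0, 10], [-1.2, 0.75, -2.5, 0, 0, 0, 10], [-1.8, 1.1, -3.8, 0, 0, 0, 10], [-2.1, 1.3, -4.5, 0, 0, 0, 10], [-2.1, 1.3, -4.5, 0, 0, 0, 10]]

```text
t: 3.95
tcp_pos: [0.5796, -0.013, 0.27]
tool_rot: [0.448, 0.547, -0.447, 0.548]
force: [0.0, -0.0, -3.3]
finger_gap: 0.304
```

```bash
python3 - <<'E'
from h import *
manip.snapshot('side');snap('wrist','wrist5');x=st()
E
```

```text
t 4.05 tcp [ 0.5789 -0.0155  0.2685] rot [ 0.4478  0.5471 -0.4483  0.5471] F [-0.6784 -0.5417 -2.8491] M [-0.0206 -0.0097 -0.0099] gap 0.30314657790922034 q [-0.2193  0.4244  1.5065 -0.0006  1.211  -0.4175]
```

View pics/wrist5.png

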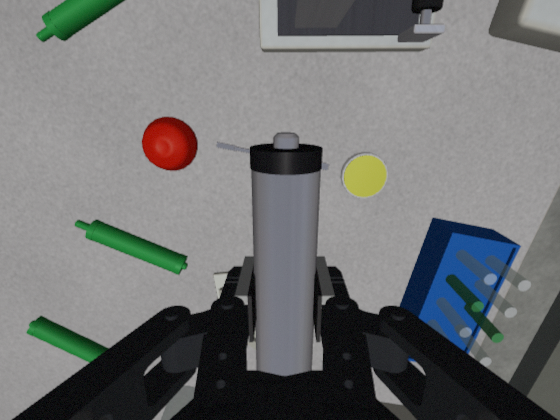

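Emit:
carry_out:
  commands:
    - [[0, 0.1, -0.9, 0, 0, 0, 10], [0, 0.3, -2.0, 0, 0, 0, 10], [0, 0.5, -3.2, 0, 0, 0, 10], [0, 0.5, -3.6, 0, 0, 0, 10], [0, 0.5, -3.6, 0, 0, 0, 10]]

```text
t: 4.55
tcp_pos: [0.5732, 0.075, 0.268]
tool_rot: [0.448, 0.547, -0.449, 0.547]
force: [-1.2, -0.7, -3.0]
finger_gap: 0.3
```

```bash
python3 - <<'E'
from h import *
snap('wrist','wrist6');x=st()
im=load('wrist6')['image'][:,:,::-1]
cv2.imwrite('pics/c7.png',cv2.resize(im[0:200,160:460],(800,533),interpolation=cv2.INTER_CUBIC))
E
```

```text
t 4.6 tcp [0.5736 0.0741 0.2682] rot [ 0.4477  0.547  -0.4488  0.5467] F [ 0.0931 -0.9375 -2.1574] M [-0.0171 -0.0087 -0.0069] gap 0.2952079724845735 q [-0.0641  0.4241  1.5082 -0.0012  1.2105 -0.2611]
```

View pics/c7.png

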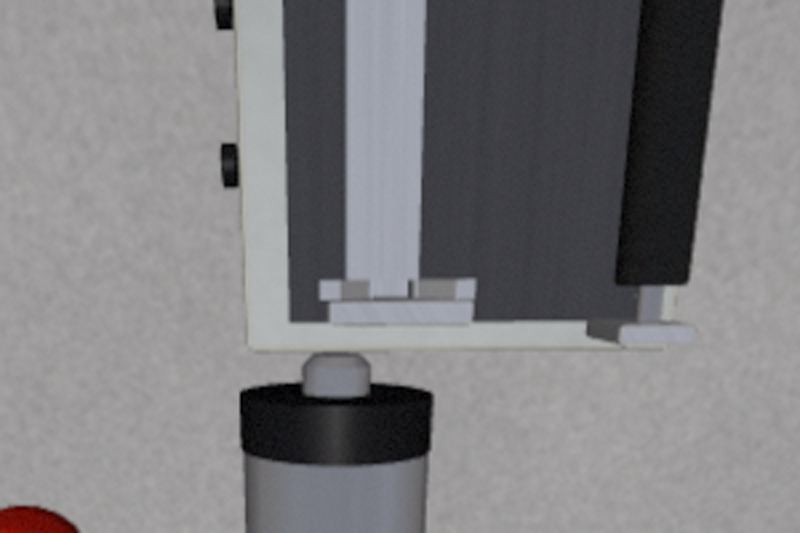

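```bash
python3 - <<'E'
from h import *
s=load('wrist6')
def c(x,y): return x/2.6667+160-.3,y/2.6667-.3
def yaw(a,b): d=b-a; return np.degrees(np.arctan2(d[1],d[0]))
P=lambda x,y,z: onz(s,*c(x,y),z)
print('base bottom',yaw(P(249,350,.032),P(610,346.5,.032)),'left',yaw(P(249,350,.032),P(237,20,.032))-90)
print('inner well left?',yaw(P(291,320,.032),P(284,10,.032))-90)
for z in (.138,.143,.148):
    a,b=P(330,323,z),P(472,322,z); print(z,a,b,np.linalg.norm(a-b),(a+b)/2,yaw(a,b))
a,b=P(330,301,.143),P(474,300,.143);print('inner',a,b,np.linalg.norm(a-b),yaw(a,b))
# rubber roller edges at z=.062 (silhouette ~ axis plane)
l0,l1=P(616,283,.062),P(640,10,.062);r0,r1=P(690,283,.062),P(719,10,.062)
m0,m1=(l0+r0)/2,(l1+r1)/2;print('rubber',m0,m1,yaw(m0,m1)-90,np.linalg.norm(l0-r0),np.linalg.norm(l1-r1))
for ya in (10.5,11,11.5):
    t=np.radians(ya);ex=np.array([np.cos(t),np.sin(t)])
    print(ya,'xbed rubber',m0[:2]@ex,m1[:2]@ex,'plate',((a+b)/2)[:2]@ex, 'P-outer', ((P(330,323,.143)+P(472,322,.143))/2)[:2]@ex,'carriage strip',((P(346,200,.036)+P(421,200,.036))/2)[:2]@ex,'tcp',np.array(manip.sense()['tcp_pos'])[:2]@ex)
print('tool yaw',yaw(np.zeros(3),R.from_quat(manip.sense()['tool_rot']).as_matrix()[:,1]))
# roller tip in this view: z = tcp+.019
z=manip.sense()['tcp_pos'][2]+.019
print('plain pin',P(336,356,z),'cap L/R',P(241,410,z),P(432,410,z))
E
```

```text
base bottom 11.892740765976107 left 11.68351677470217
inner well left? 11.797141153517373
0.138 [0.55895975 0.14148118 0.138     ] [0.60257774 0.15054464 0.138     ] 0.044549699433549673 [0.58076875 0.14601291 0.138     ] 11.738543035856061
0.143 [0.5589317  0.14172246 0.143     ] [0.60174981 0.15061971 0.143     ] 0.043732727226317096 [0.58034076 0.14617108 0.143     ] 11.738543035856056
0.148 [0.55890366 0.14196374 0.148     ] [0.60092188 0.15069478 0.148     ] 0.04291575501908452 [0.57991277 0.14632926 0.148     ] 11.738543035856084
inner [0.55766165 0.1480793  0.143     ] [0.60073898 0.15702215 0.143     ] 0.04399580506271515 11.728005630049946
rubber [0.68162325 0.17789889 0.062     ] [0.66149537 0.26911585 0.062     ] 12.443454589357557 0.029245452450724074 0.02843276430523833
10.5 xbed rubber 0.7026289056794491 0.6994610327161851 plate 0.5973017110395239 P-outer 0.5972604637819235 carriage strip 0.5964476286450139 tcp 0.5774844573190393
11 xbed rubber 0.7030446218819172 0.7006915574093578 plate 0.5976668217647303 P-outer 0.5975690225261537 carriage strip 0.5971367253069348 tcp 0.5771861655988122
11.5 xbed rubber 0.7034067985144808 0.7018687217275963 plate 0.5979864178474978 P-outer 0.5978320740757362 carriage strip 0.5977803476953147 tcp 0.5768439189174076
tool yaw 11.314167897165689
plain pin [0.55986673 0.14435945 0.28715011] cap L/R [0.54772021 0.13402866 0.28715011] [0.57521837 0.1395524  0.28715011]
```

Emit:
carry_out:
  commands:
    - [[0, 0.2, -1.4, -0.08, 0, 0, 10], [0, 0.4, -3.0, -0.08, 0, 0, 10], [0.8, 0.6, -4.6, -0.08, 0, 0, 10], [1.6, 0.8, -6.2, -0.08, 0, 0, 10], [2.6, 0.81, -6.87, -0.08, 0, 0, 10]]

```text
t: 5.1
tcp_pos: [0.5613, 0.2489, 0.2038]
tool_rot: [0.447, 0.548, -0.445, 0.549]
force: [0.6, -1.2, -2.4]
finger_gap: 0.3
```

```bash
python3 - <<'E'
from h import *
x=st();M=R.from_quat(x['tool_rot']).as_matrix()
print(M.T@(np.array([.5597,.2466,.125])-x['tcp_pos'])/.025)
E
```

```text
t 5.1 tcp [0.5613 0.2489 0.2038] rot [ 0.4473  0.5479 -0.4452  0.5491] F [ 0.5924 -1.1798 -2.4341] M [-0.0325  0.0214  0.0201] gap 0.2999675395089654 q [0.2354 0.5426 1.4919 0.0005 1.1036 0.0304]
[ 3.1519 -0.0941  0.0795]
```

Emit:
carry_out:
  commands:
    - [[0.6, 0, 0, 0, 0, 0, 10], [1.4, 0, 0, 0, 0, 0, 10], [2.0, 0, 0, 0, 0, 0, 10], [2.4, 0, 0, 0, 0, 0, 10], [2.4, 0, 0, 0, 0, 0, 10]]

```text
t: 5.6
tcp_pos: [0.5597, 0.2457, 0.1421]
tool_rot: [0.446, 0.549, -0.448, 0.547]
force: [-0.9, -0.0, -2.4]
finger_gap: 0.304
```

```bash
python3 - <<'E'
from h import *
for n in('wrist','scene','side'):snap(n,n+'7')
x=st()
im=load('scene7')['image'][:,:,::-1]
a=cv2.resize(im[90:200,310:430],(600,550),interpolation=cv2.INTER_CUBIC);cv2.imwrite('pics/c8.png',a)
im=load('side7')['image'][:,:,::-1]
a=cv2.resize(im[170:300,140:260],(554,600),interpolation=cv2.INTER_CUBIC);cv2.imwrite('pics/c9.png',a)
E
```

```text
t 5.75 tcp [0.5611 0.2469 0.1445] rot [ 0.4471  0.5478 -0.4462  0.5486] F [-0.4953 -0.138  -1.5831] M [-0.0009  0.0001  0.0058] gap 0.29910620108132885 q [ 0.2325  0.6169  1.5433 -0.0002  0.9798  0.0292]
```

View pics/wrist7.png

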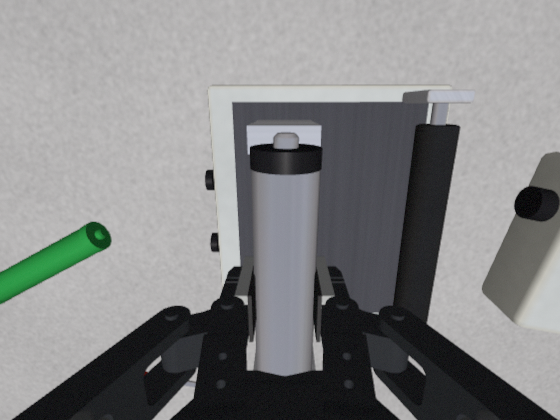

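View pics/c8.png

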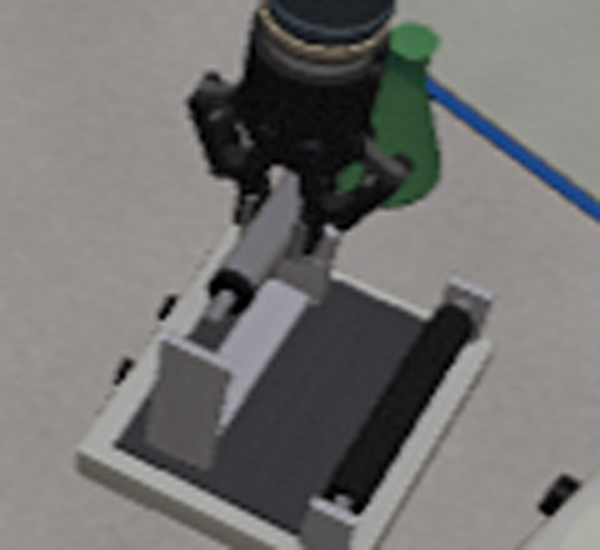

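View pics/c9.png

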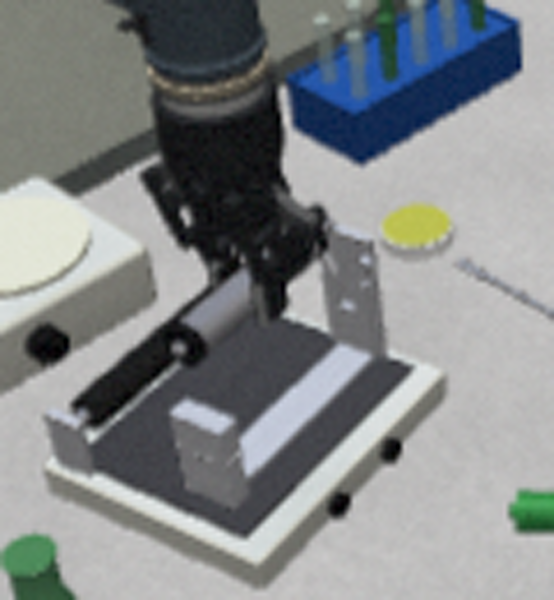

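```bash
python3 - <<'E'
from h import *
s=load('wrist7');im=s['image'][:,:,::-1]
a=cv2.resize(im[75:185,200:350],(800,587),interpolation=cv2.INTER_CUBIC);cv2.imwrite('pics/c10.png',a)
for n in('wrist7',):
    print(ray(s,284,209)[0])
E
```

```text
[0.54381043 0.32535124 0.2847573 ]
```

View pics/c10.png

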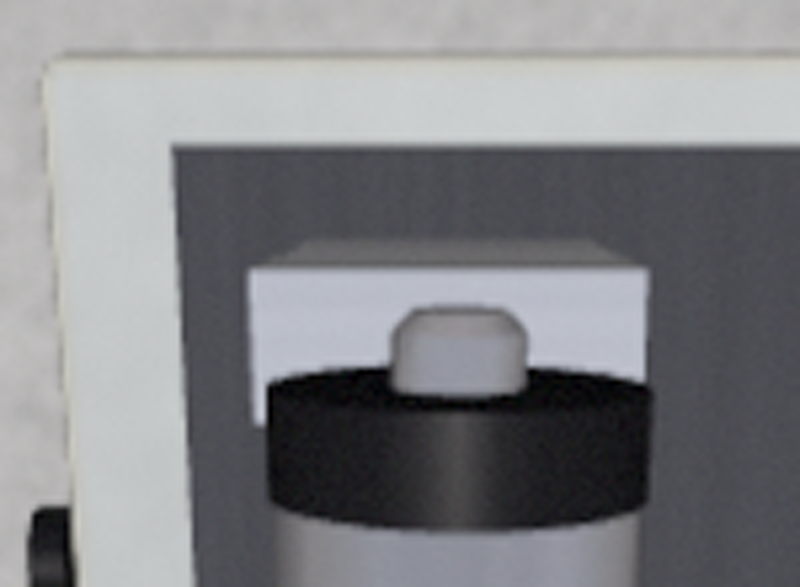

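```bash
python3 - <<'E'
from h import *
s=load('wrist7');x=manip.sense()
P=lambda a,b,z: onz(s,a/5.3333+200-.4,b/5.3333+75-.4,z)
t=np.radians(11.7);ex=np.array([np.cos(t),np.sin(t)]);ey=np.array([-np.sin(t),np.cos(t)])
for z in(.094,.099,.104):
    a,b,c=P(248,268,z),P(650,268,z),P(253,424,z);m=(a+b)/2
    print(z,np.linalg.norm(a-b),'m x,y',m[:2]@ex,m[:2]@ey,'yaw',np.degrees(np.arctan2(*(b-a)[1::-1])),'front',c[:2]@ex,c[:2]@ey)
z=x['tcp_pos'][2]+.019
p=(P(390,345,z)+P(527,345,z))/2;print('pin',p[:2]@ex,p[:2]@ey, 'tip',P(458,310,z)[:2]@ey)
cl=(P(267,440,z)+P(650,440,z))/2;print('cap',cl[:2]@ex)
print('tcp',np.array(x['tcp_pos'])[:2]@ex,np.array(x['tcp_pos'])[:2]@ey)
e=P(45,60,.032);f=P(800,55,.032);print('base yaw',np.degrees(np.arctan2(*(f-e)[1::-1])))
Q=np.array([.5792,.1526]);print('Q',Q@ex,Q@ey)
M=R.from_quat(x['tool_rot']).as_matrix();print('toolyaw',np.degrees(np.arctan2(M[1,1],M[0,1])), 'tilt',M[2])
# scene view slot top: c8 scale 5 origin (310,90)
s=load('scene7');S=lambda a,b,z: onz(s,a/5+310-.4,b/5+90-.4,z)
a,b=S(162,340,.143),S(232,375,.143);m=(a+b)/2;print('scene slot outer top',m[:2]@ex,m[:2]@ey,np.linalg.norm(a-b))
E
```

```text
0.094 0.04432084961840512 m x,y 0.5976220341736339 0.19669079886798976 yaw 11.600646825413982 front 0.5753357158760998 0.17959026217708537
0.099 0.043159141799364434 m x,y 0.5976447500158294 0.1969954454970291 yaw 11.60064682541391 front 0.5759425854618897 0.18034313638647695
0.104 0.04199743398032376 m x,y 0.5976674658580251 0.19730009212606828 yaw 11.600646825413907 front 0.5765494550476797 0.1810960105958685
pin 0.5986046326006013 0.19563013125199039 tip 0.19805594449949504
cap 0.5985965836421311
tcp 0.5994616878909871 0.12796228721957242
base yaw 11.935108426353613
Q 0.5981111931835306 0.03197499943038943
toolyaw 11.654061004127184 tilt [-9.99998696e-01  1.61066239e-03  1.15618040e-04]
scene slot outer top 0.5964378148777542 0.02562676937683307 0.0462024286366399
```

Emit:
carry_out:
  commands:
    - [[0.4, -0.03, 0, 0, 0, 0, 10], [0.8, -0.03, 0, 0, 0, 0, 10], [1.2, -0.03, 0, 0, 0, 0, 10], [1.55, -0.03, 0, 0, 0, 0, 10], [1.55, -0.03, 0, 0, 0, 0, 10]]
  force: 90

```text
t: 6.25
tcp_pos: [0.558, 0.2469, 0.1031]
tool_rot: [0.445, 0.549, -0.447, 0.548]
force: [-0.3, -0.9, -2.0]
finger_gap: 0.298
```

```bash
cat >> h.py <<'E'
T=np.radians(11.7);EX=np.array([np.cos(T),np.sin(T),0]);EY=np.array([-np.sin(T),np.cos(T),0])
def bs():
    s=manip.sense();p=np.array(s['tcp_pos']);f=np.array(s['force']);m=np.array(s['ft_torque'])
    print('t %.2f bx %.2f by %.2f z %.2f mm | F bx %.2f by %.2f z %.2f | M %.2f %.2f %.2f gap %.3f'%(s['t'],p@EX*1e3,p@EY*1e3,p[2]*1e3,f@EX,f@EY,f[2],m@EX,m@EY,m[2],s['finger_gap']))
E
python3 - <<'E'
from h import *
bs()
for n in('scene','side'):snap(n,n+'8')
bs()
im=load('scene8')['image'][:,:,::-1]
a=cv2.resize(im[110:190,325:405],(600,600),interpolation=cv2.INTER_CUBIC)
im=load('side8')['image'][:,:,::-1]
b=cv2.resize(im[210:270,170:230],(600,600),interpolation=cv2.INTER_CUBIC);
cv2.imwrite('pics/c11.png',cv2.resize(np.hstack([a,b]),(800,400)))
E
```

```text
t 6.25 bx 596.53 by 128.65 z 103.09 mm | F bx -0.50 by -0.85 z -2.01 | M 0.00 0.06 0.02 gap 0.298
t 6.35 bx 597.70 by 128.68 z 104.54 mm | F bx 0.43 by 0.32 z -1.50 | M -0.01 -0.01 -0.01 gap 0.302
```

View pics/c11.png

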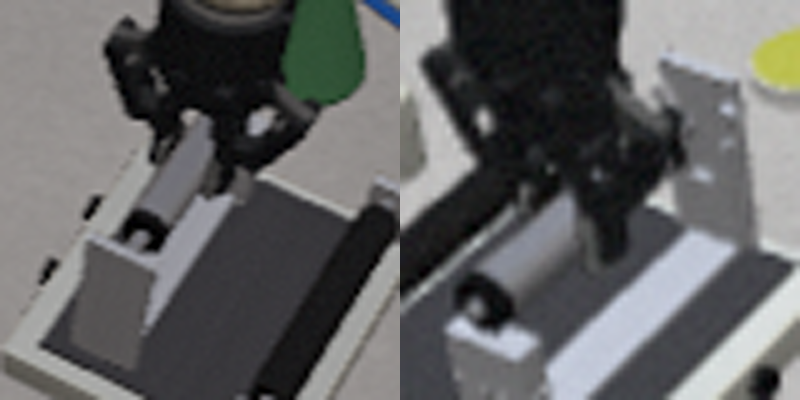

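Emit:
carry_out:
  commands:
    - [[0, 0, 0.06, 0, 0, 0, 10], [0, 0, 0.12, 0, 0, 0, 10], [0, 0, 0.18, 0, 0, 0, 10], [0, 0, 0.24, 0, 0, 0, 10], [0, 0, 0.24, 0, 0, 0, 10]]

```text
t: 6.85
tcp_pos: [0.5607, 0.2411, 0.1053]
tool_rot: [0.447, 0.548, -0.446, 0.548]
force: [0.2, 0.3, -2.5]
finger_gap: 0.302
```

```bash
python3 - <<'E'
from h import *
bs();snap('wrist','wrist9');bs()
im=load('wrist9')['image'][:,:,::-1]
cv2.imwrite('pics/c12.png',cv2.resize(im[75:185,200:350],(800,587),interpolation=cv2.INTER_CUBIC))
E
```

```text
t 6.85 bx 597.97 by 122.34 z 105.26 mm | F bx 0.26 by 0.23 z -2.51 | M -0.01 0.02 0.03 gap 0.302
t 6.90 bx 597.94 by 122.46 z 105.22 mm | F bx -0.08 by 0.05 z -2.25 | M 0.03 0.01 -0.09 gap 0.302
```

View pics/c12.png

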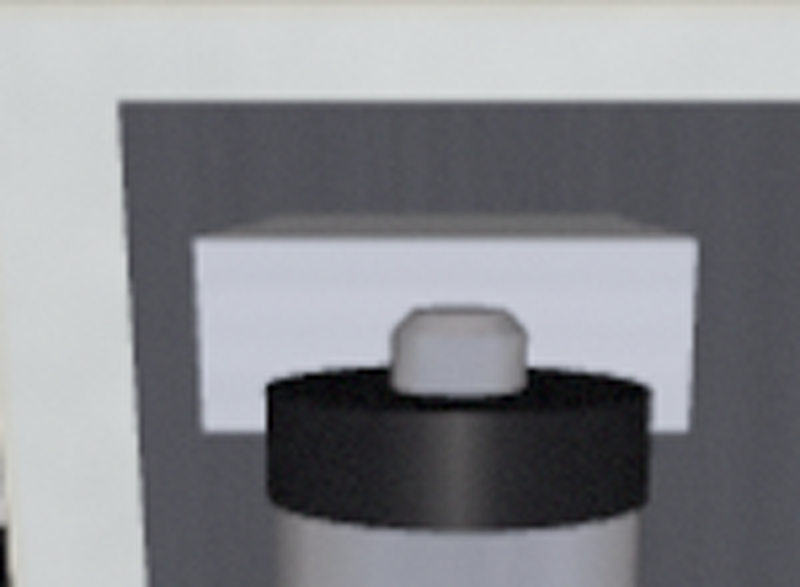

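```bash
cat > m9.py <<'E'
from h import *
import sys
f=sys.argv[1];bl,br,by_,fl,fr,fy,pl,pr,py,z=map(float,sys.argv[2:])
s=load(f)
P=lambda a,b,z: onz(s,a/5.3333+200-.4,b/5.3333+75-.4,z)
for zz in(.094,.097,.099,.101,.104):
    a,b,c,d=P(bl,by_,zz),P(br,by_,zz),P(fl,fy,zz),P(fr,fy,zz)
    print(zz,'w back %.2f front %.2f'%(np.linalg.norm(a-b)*1e3,np.linalg.norm(c-d)*1e3),'cx',(a+b)@EX*500,(c+d)@EX*500,'front by',(c+d)@EY*500,'yaw',np.degrees(np.arctan2(*(b-a)[1::-1])))
p=(P(pl,py,z)+P(pr,py,z))/2;print('pin bx',p@EX*1e3,'tip by',P((pl+pr)/2,py-35,z)@EY*1e3,'w',np.linalg.norm(P(pl,py,z)-P(pr,py,z)))
E
python3 m9.py wrist9 193 697 238 202 690 432 390 527 345 .1242
```

```text
0.094 w back 44.59 front 44.76 cx 597.449502922628 597.5093199778689 front by 179.61911665201518 yaw 11.66184225444862
0.097 w back 43.73 front 43.89 cx 597.4584047240788 597.5170560596208 front by 180.08407070708571 yaw 11.661842254448539
0.099 w back 43.15 front 43.31 cx 597.4643392583794 597.5222134474553 front by 180.39404007713267 yaw 11.661842254448581
0.101 w back 42.57 front 42.72 cx 597.4702737926798 597.5273708352901 front by 180.7040094471797 yaw 11.661842254448594
0.104 w back 41.70 front 41.85 cx 597.4791755941307 597.535106917042 front by 181.16896350225014 yaw 11.661842254448612
pin bx 598.5025387910171 tip by 193.07027167223154 w 0.009937544555040327
```

Emit:
carry_out:
  commands:
    - [[0, -0.04, 0.02, 0, 0, 0, 10], [0, -0.04, 0.06, 0, 0, 0, 10], [0, -0.04, 0.11, 0, 0, 0, 10], [0, -0.04, 0.16, 0, 0, 0, 10], [0, -0.04, 0.2, 0, 0, 0, 10]]

```text
t: 7.4
tcp_pos: [0.5604, 0.2366, 0.105]
tool_rot: [0.447, 0.549, -0.446, 0.548]
force: [-1.1, 2.2, -1.9]
finger_gap: 0.299
```

```bash
python3 - <<'E'
from h import *
bs();snap('wrist','wrist10');bs()
E
```

```text
t 7.40 bx 596.76 by 118.07 z 105.05 mm | F bx -0.67 by 2.38 z -1.89 | M 0.38 0.03 0.03 gap 0.299
t 7.45 bx 596.76 by 117.93 z 105.03 mm | F bx -0.39 by 1.79 z -3.09 | M 0.43 0.02 -0.09 gap 0.302
```

Emit:
carry_out:
  commands:
    - [[0, 0, 0.05, 0, 0, 0, 10], [0, 0, 0.1, 0, 0, 0, 10], [0, 0, 0.15, 0, 0, 0, 10], [0, 0, 0.2, 0, 0, 0, 10], [0, 0, 0.2, 0, 0, 0, 10]]

```text
t: 7.95
tcp_pos: [0.5614, 0.2319, 0.1051]
tool_rot: [0.447, 0.549, -0.446, 0.548]
force: [-2.4, 5.8, -1.9]
finger_gap: 0.298
```

```bash
python3 - <<'E'
from h import *
bs();snap('wrist','wrist11');bs()
im=load('wrist11')['image'][:,:,::-1]
cv2.imwrite('pics/c13.png',cv2.resize(im[75:185,200:350],(800,587),interpolation=cv2.INTER_CUBIC))
E
```

```text
t 7.95 bx 596.76 by 113.27 z 105.06 mm | F bx -1.16 by 6.14 z -1.88 | M 0.95 0.05 -0.04 gap 0.298
t 8.00 bx 596.75 by 113.34 z 105.08 mm | F bx 0.10 by 6.82 z -2.05 | M 0.91 0.02 -0.07 gap 0.304
```

View pics/c13.png

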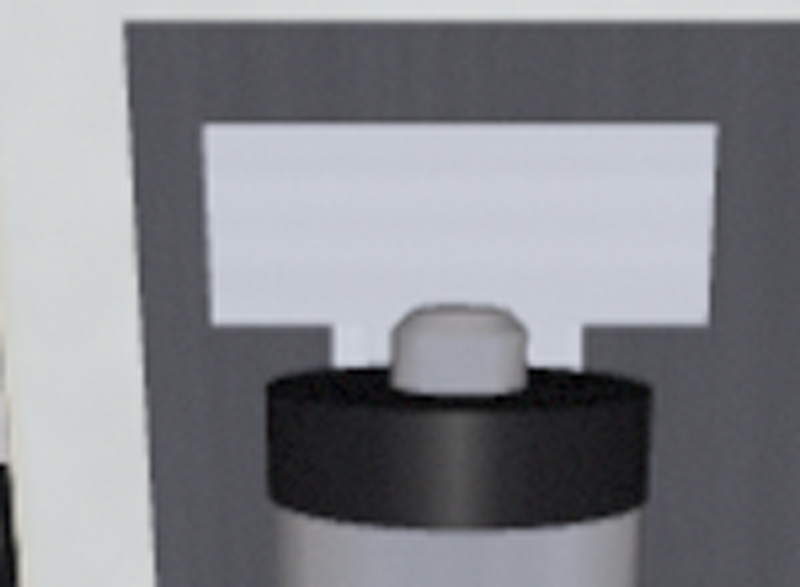

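```bash
python3 m9.py wrist11 202 718 123 211 708 326 390 527 340 .124; for i in 1 2 3 4 5 6; do python3 -c "
from h import *
bs()"; done
```

```text
0.094 w back 44.70 front 44.66 cx 597.5744810325904 597.5420509213494 front by 180.09770083128788 yaw 11.650548976305814
0.097 w back 43.83 front 43.79 cx 597.5589310396318 597.5271332851822 front by 180.37305496260637 yaw 11.650548976305872
0.099 w back 43.24 front 43.21 cx 597.5485643776595 597.5171881944041 front by 180.5566243834854 yaw 11.650548976305844
0.101 w back 42.66 front 42.63 cx 597.5381977156874 597.5072431036258 front by 180.74019380436445 yaw 11.650548976305874
0.104 w back 41.79 front 41.76 cx 597.5226477227291 597.4923254674587 front by 181.0155479356829 yaw 11.650548976305906
pin bx 597.3200575479447 tip by 184.33113955690573 w 0.009935959716051402
t 8.00 bx 596.75 by 113.34 z 105.08 mm | F bx 0.10 by 6.82 z -2.05 | M 0.91 0.02 -0.07 gap 0.304
t 8.00 bx 596.75 by 113.34 z 105.08 mm | F bx 0.10 by 6.82 z -2.05 | M 0.91 0.02 -0.07 gap 0.304
t 8.00 bx 596.75 by 113.34 z 105.08 mm | F bx 0.10 by 6.82 z -2.05 | M 0.91 0.02 -0.07 gap 0.304
t 8.00 bx 596.75 by 113.34 z 105.08 mm | F bx 0.10 by 6.82 z -2.05 | M 0.91 0.02 -0.07 gap 0.304
t 8.00 bx 596.75 by 113.34 z 105.08 mm | F bx 0.10 by 6.82 z -2.05 | M 0.91 0.02 -0.07 gap 0.304
t 8.00 bx 596.75 by 113.34 z 105.08 mm | F bx 0.10 by 6.82 z -2.05 | M 0.91 0.02 -0.07 gap 0.304
```

Emit:
carry_out:
  commands:
    - [[0, 0, 0.05, 0, 0, 0, 10], [0, 0, 0.1, 0, 0, 0, 10], [0, 0, 0.14, 0, 0, 0, 10], [0, 0, 0.18, 0, 0, 0, 10], [0, 0, 0.18, 0, 0, 0, 10]]

```text
t: 8.5
tcp_pos: [0.5621, 0.2284, 0.1051]
tool_rot: [0.447, 0.549, -0.446, 0.547]
force: [-2.0, 8.1, -2.1]
finger_gap: 0.297
```

```bash
python3 - <<'E'
from h import *
bs();snap('wrist','wrist12');bs()
im=load('wrist12')['image'][:,:,::-1]
cv2.imwrite('pics/c14.png',cv2.resize(im[75:185,200:350],(800,587),interpolation=cv2.INTER_CUBIC))
E
```

```text
t 8.50 bx 596.76 by 109.66 z 105.09 mm | F bx -0.28 by 8.36 z -2.13 | M 1.23 0.05 0.03 gap 0.297
t 8.55 bx 596.71 by 109.71 z 105.08 mm | F bx -0.19 by 8.98 z -2.34 | M 1.33 0.03 0.01 gap 0.299
```

View pics/c14.png

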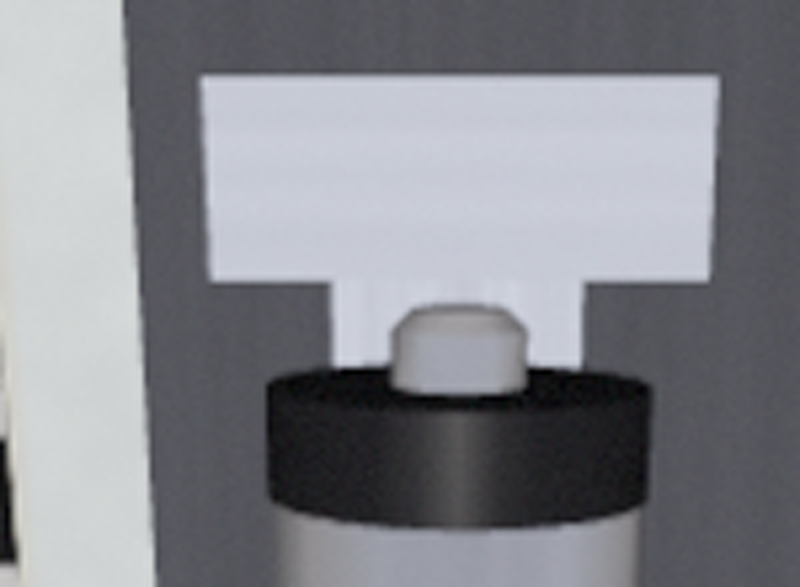

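```bash
python3 m9.py wrist12 200 720 75 209 711 282 390 527 340 .124
```

```text
0.094 w back 44.71 front 44.79 cx 597.5897605709878 597.5971235028015 front by 180.31094164141058 yaw 11.63471080398384
0.097 w back 43.84 front 43.92 cx 597.5737089033183 597.5809284074988 front by 180.50742873786464 yaw 11.634710803983884
0.099 w back 43.26 front 43.33 cx 597.5630077915387 597.570131677297 front by 180.63842013550078 yaw 11.634710803983811
0.101 w back 42.68 front 42.75 cx 597.5523066797589 597.5593349470951 front by 180.76941153313678 yaw 11.63471080398384
0.104 w back 41.81 front 41.88 cx 597.5362550120894 597.5431398517921 front by 180.96589862959084 yaw 11.634710803983811
pin bx 597.3266761322069 tip by 180.66653560226334 w 0.009946912882452254
```

Emit:
carry_out:
  commands:
    - [[0, 0, 0.03, 0, 0, 0, 10], [0, 0, 0.06, 0, 0, 0, 10], [0, 0, 0.075, 0, 0, 0, 10], [0, 0, 0.075, 0, 0, 0, 10], [0, 0, 0.075, 0, 0, 0, 10]]

```text
t: 9.05
tcp_pos: [0.5624, 0.227, 0.1051]
tool_rot: [0.447, 0.549, -0.446, 0.547]
force: [-2.6, 9.2, -1.3]
finger_gap: 0.297
```

```bash
python3 - <<'E'
from h import *
bs();snap('wrist','wrist13');bs()
im=load('wrist13')['image'][:,:,::-1]
cv2.imwrite('pics/c15.png',cv2.resize(im[75:185,200:350],(800,587),interpolation=cv2.INTER_CUBIC))
E
```

```text
t 9.05 bx 596.72 by 108.27 z 105.12 mm | F bx -0.66 by 9.52 z -1.26 | M 1.40 0.00 0.00 gap 0.297
t 9.10 bx 596.72 by 108.24 z 105.12 mm | F bx -1.22 by 9.91 z -0.64 | M 1.46 0.04 -0.00 gap 0.302
```

View pics/c15.png

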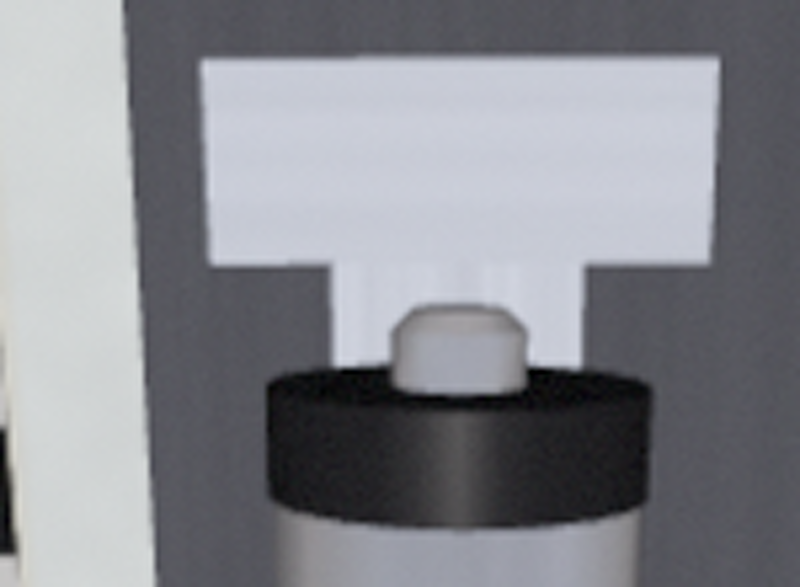

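Emit:
carry_out:
  commands:
    - [[0.08, 0, 0, 0, 0, 0, 10], [0.16, 0, 0, 0, 0, 0, 10], [0.24, 0, 0, 0, 0, 0, 10], [0.32, 0, 0, 0, 0, 0, 10], [0.4, 0, 0, 0, 0, 0, 10]]

```text
t: 9.6
tcp_pos: [0.5633, 0.227, 0.0961]
tool_rot: [0.448, 0.548, -0.445, 0.548]
force: [-2.4, 10.0, 2.8]
finger_gap: 0.299
```

```bash
python3 - <<'E'
from h import *
bs();snap('wrist','wrist14');bs()
im=load('wrist14')['image'][:,:,::-1]
cv2.imwrite('pics/c16.png',cv2.resize(im[75:185,200:350],(800,587),interpolation=cv2.INTER_CUBIC))
E
```

```text
t 9.60 bx 597.66 by 108.09 z 96.07 mm | F bx -0.29 by 10.25 z 2.81 | M 1.17 0.01 -0.02 gap 0.299
t 9.65 bx 597.67 by 108.11 z 95.78 mm | F bx -0.60 by 9.03 z 1.57 | M 1.21 -0.06 -0.03 gap 0.301
```

View pics/c16.png

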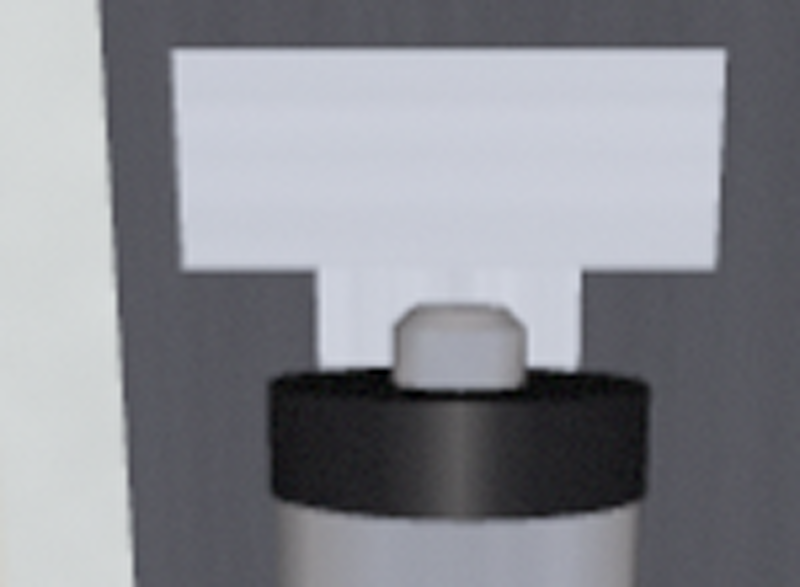

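Emit:
carry_out:
  commands:
    - [[0.08, -0.01, 0, 0, 0.1, 0, 10], [0.16, -0.02, -0.01, 0, 0.2, 0, 10], [0.24, -0.02, -0.02, 0, 0.3, 0, 10], [0.32, -0.02, -0.02, 0, 0.3, 0, 10], [0.4, -0.02, -0.02, 0, 0.3, 0, 10]]
  force: 120

```text
t: 10.15
tcp_pos: [0.563, 0.2274, 0.0861]
tool_rot: [0.454, 0.555, -0.439, 0.541]
force: [-2.3, 9.5, 1.6]
finger_gap: 0.29
```

```bash
python3 - <<'E'
from h import *
bs();snap('wrist','wrist15');snap('side','side15');bs()
im=load('wrist15')['image'][:,:,::-1]
cv2.imwrite('pics/c17.png',cv2.resize(im[75:185,200:350],(800,587),interpolation=cv2.INTER_CUBIC))
im=load('side15')['image'][:,:,::-1]
cv2.imwrite('pics/c18.png',cv2.resize(im[210:280,160:240],(686,600),interpolation=cv2.INTER_CUBIC))
E
```

```text
t 10.15 bx 597.36 by 108.47 z 86.15 mm | F bx -0.32 by 9.80 z 1.65 | M 1.11 -0.02 0.02 gap 0.290
t 10.25 bx 597.32 by 108.51 z 85.86 mm | F bx 0.56 by 10.01 z 0.43 | M 1.24 -0.11 0.03 gap 0.291
```

View pics/c17.png

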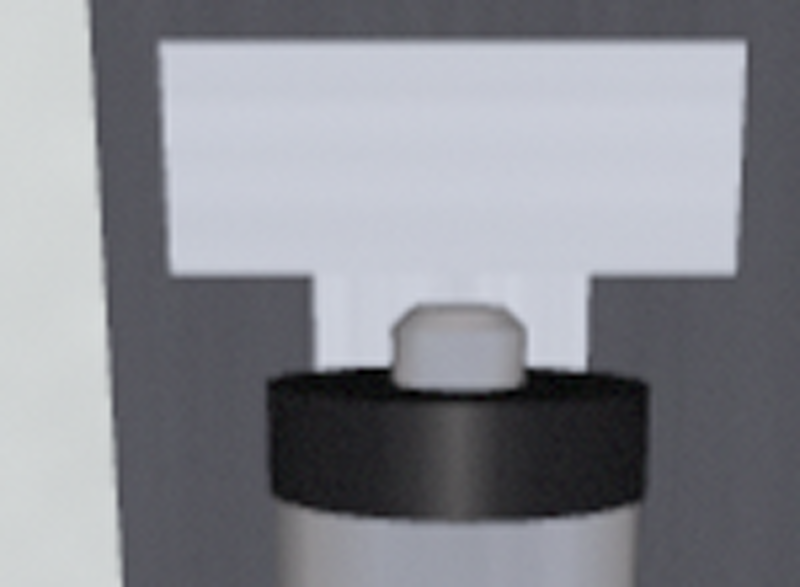

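View pics/c18.png

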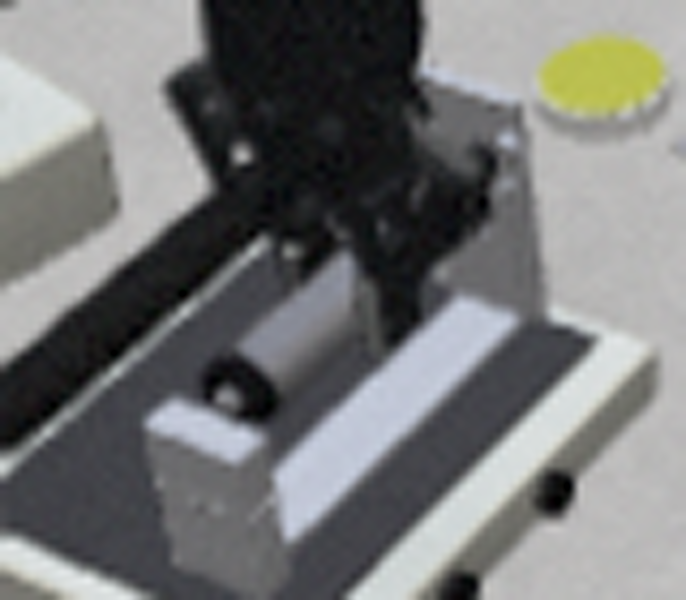

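Emit:
carry_out:
  commands:
    - [[0.08, -0.01, 0, 0, 0, 0, 10], [0.16, -0.01, 0, 0, 0, 0, 10], [0.24, -0.01, 0, 0, 0, 0, 10], [0.32, -0.01, 0, 0, 0, 0, 10], [0.36, -0.01, 0, 0, 0, 0, 10]]

```text
t: 10.75
tcp_pos: [0.5626, 0.2275, 0.077]
tool_rot: [0.453, 0.555, -0.439, 0.541]
force: [-2.4, 9.0, 2.2]
finger_gap: 0.293
```

```bash
python3 - <<'E'
from h import *
bs();snap('wrist','wrist16');bs()
im=load('wrist16')['image'][:,:,::-1]
cv2.imwrite('pics/c19.png',cv2.resize(im[75:185,200:350],(800,587),interpolation=cv2.INTER_CUBIC))
E
```

```text
t 10.75 bx 597.09 by 108.70 z 77.02 mm | F bx -0.57 by 9.30 z 2.21 | M 1.14 -0.03 0.00 gap 0.293
t 10.80 bx 597.02 by 108.69 z 76.90 mm | F bx -0.09 by 9.08 z 2.00 | M 1.14 -0.05 0.02 gap 0.294
```

View pics/c19.png

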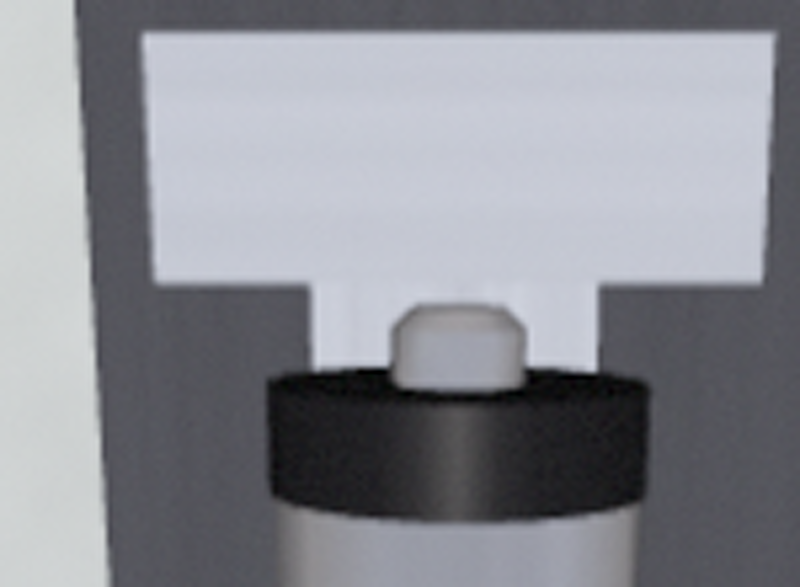

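Emit:
carry_out:
  commands:
    - [[0.05, 0, 0.005, 0, 0, 0, 10], [0.1, 0, 0.01, 0, 0, 0, 10], [0.15, 0, 0.01, 0, 0, 0, 10], [0.2, 0, 0.01, 0, 0, 0, 10], [0.2, 0, 0.01, 0, 0, 0, 10]]

```text
t: 11.3
tcp_pos: [0.5626, 0.2274, 0.0719]
tool_rot: [0.453, 0.556, -0.439, 0.541]
force: [-2.8, 9.5, 1.6]
finger_gap: 0.293
```

```bash
python3 - <<'E'
from h import *
bs();manip.snapshot('wrist');bs()
E
```

```text
t 11.30 bx 596.99 by 108.58 z 71.90 mm | F bx -0.80 by 9.92 z 1.57 | M 1.22 -0.04 0.01 gap 0.293
t 11.35 bx 597.02 by 108.58 z 71.92 mm | F bx 0.67 by 8.92 z 1.16 | M 1.24 -0.05 -0.01 gap 0.291
```

Emit:
carry_out:
  commands:
    - [[0.02, 0, 0, 0, 0, 0, 10], [0.04, 0, 0, 0, 0, 0, 10], [0.06, 0, 0, 0, 0, 0, 10], [0.08, 0, 0, 0, 0, 0, 10], [0.1, 0, 0, 0, 0, 0, 10]]

```text
t: 11.85
tcp_pos: [0.5627, 0.2275, 0.07]
tool_rot: [0.453, 0.555, -0.439, 0.541]
force: [-2.7, 8.6, 5.5]
finger_gap: 0.296
```

```bash
python3 - <<'E'
from h import *
bs();manip.snapshot('wrist');bs()
E
```

```text
t 11.85 bx 597.11 by 108.62 z 70.04 mm | F bx -0.87 by 8.98 z 5.47 | M 0.94 0.11 -0.01 gap 0.296
t 11.90 bx 597.10 by 108.60 z 70.02 mm | F bx -0.59 by 9.30 z 5.73 | M 1.00 0.15 -0.01 gap 0.294
```

```bash
python3 - <<'E'
from h import *
snap('wrist','wrist17');bs();snap('side','side17')
def edges(im,r):
    g=cv2.cvtColor(im,cv2.COLOR_RGB2GRAY).astype(float)[r]
    # find outermost dark(<~90) crossing from outside brighter
    out=[]
    return g
for f in('wrist9','wrist12','wrist14','wrist15','wrist16','wrist17'):
    s=load(f);im=s['image'];g=cv2.cvtColor(im,cv2.COLOR_RGB2GRAY).astype(float)
    g=cv2.resize(g,None,fx=8,fy=8,interpolation=cv2.INTER_LINEAR)
    gx=cv2.Sobel(cv2.GaussianBlur(g,(0,0),4),cv2.CV_64F,1,0)
    W=[]
    for r in range(155,166):
        row=gx[r*8+4]; l=np.argmin(row[245*8:256*8])+245*8; R_=np.argmax(row[316*8:327*8])+316*8
        W.append(((l+.5)/8-.5,(R_+.5)/8-.5))
    W=np.array(W); print(f,'widths',(W[:,1]-W[:,0]).round(2))
for f in['wrist17']:
    im=load(f)['image'][:,:,::-1]
    cv2.imwrite('pics/c20.png',cv2.resize(im[75:185,200:350],(800,587),interpolation=cv2.INTER_CUBIC))
im=load('side17')['image'][:,:,::-1]
cv2.imwrite('pics/c21.png',cv2.resize(im[210:280,160:240],(686,600),interpolation=cv2.INTER_CUBIC))
E
```

```text
t 11.95 bx 597.04 by 108.62 z 70.05 mm | F bx -1.48 by 9.01 z 6.00 | M 0.97 0.07 -0.09 gap 0.293
wrist9 widths [71.75 71.88 72.   72.   71.88 71.75 71.75 71.88 71.75 71.75 71.75]
wrist12 widths [72.   72.   72.   71.88 71.75 71.62 71.75 71.62 71.62 71.5  71.62]
wrist14 widths [71.38 71.25 71.12 70.88 70.88 70.75 70.75 70.62 70.38 70.38 70.38]
wrist15 widths [71.38 71.25 71.12 71.12 71.12 71.   71.   70.88 70.5  70.38 70.38]
wrist16 widths [71.5  71.38 71.25 71.12 71.38 71.12 70.88 70.75 70.88 70.88 70.5 ]
wrist17 widths [70.88 70.75 70.5  70.5  70.5  70.5  70.5  70.25 70.12 70.   70.  ]
```

View pics/c20.png

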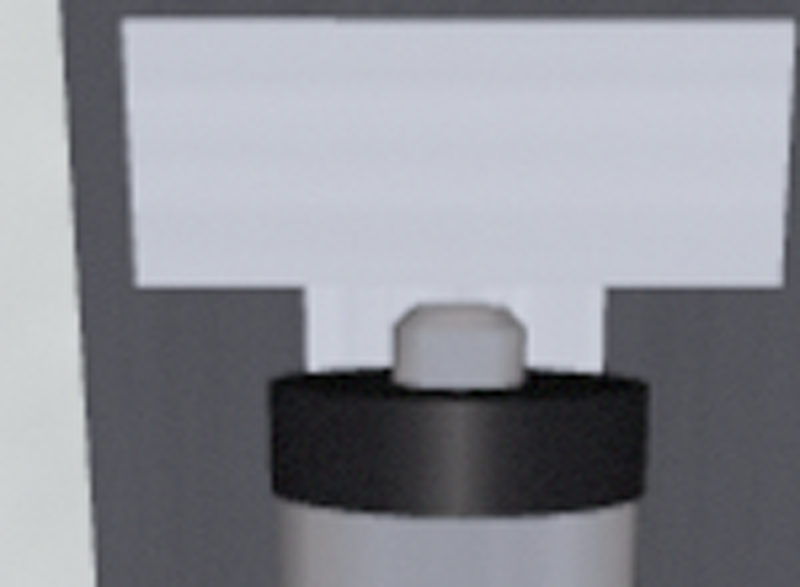

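View pics/c21.png

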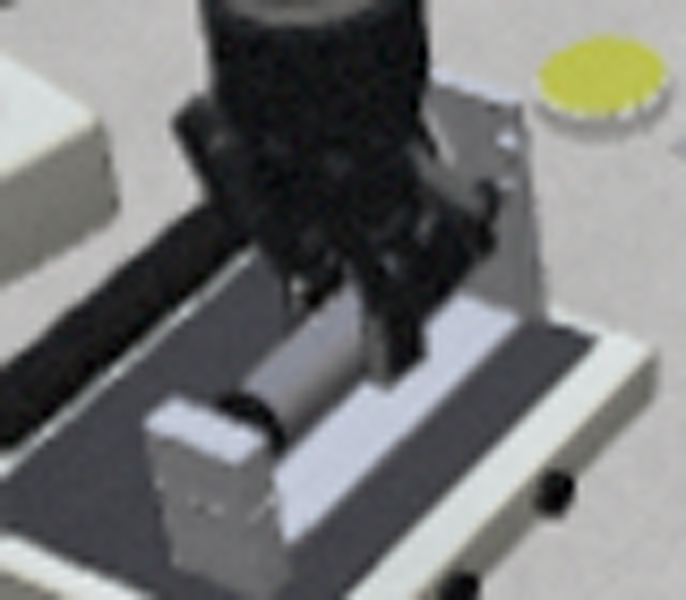

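```bash
python3 - <<'E'
from h import *
for f,rows,wl in(('wrist12',None,71.85),('wrist17',None,70.55)):
    s=load(f);Rm=cv2.Rodrigues(s['rvec'].astype(float))[0]
    # cap front rim leftmost/rightmost approx row 152+... use row 158 center col
    u=286.0;v=157
    d=np.array([(u-s['cx'])/s['fx'],(v-s['cy'])/s['fy'],1]); depth=28*s['fx']/wl/1000
    C=-Rm.T@s['tvec'].ravel().astype(float); P=C+Rm.T@(d*depth); print(f,P@EX*1e3,P@EY*1e3,P[2]*1e3)
M=R.from_quat(manip.sense()['tool_rot']).as_matrix();print(M.T.round(4)); print('tool -z dir slope deg',np.degrees(np.arcsin(-M[2,2])))
E
```

```text
wrist12 597.4887105508561 171.2130501960474 125.48963583692405
wrist17 597.7369347295364 169.34002696425725 89.71177889434398
[[-0.0031  0.0282 -0.9996]
 [ 0.9793  0.2026  0.0027]
 [ 0.2026 -0.9788 -0.0282]]
tool -z dir slope deg 1.6183220347638698
```

Emit:
carry_out:
  commands:
    - [[0, 0, -0.03, 0, 0, 0, 10], [0, 0, -0.06, 0, 0, 0, 10], [0, 0, -0.09, 0, 0, 0, 10], [0, 0, -0.12, 0, 0, 0, 10], [0, 0, -0.15, 0, 0, 0, 10]]

```text
t: 12.5
tcp_pos: [0.562, 0.2306, 0.0701]
tool_rot: [0.453, 0.555, -0.439, 0.541]
force: [-2.1, 6.6, 4.9]
finger_gap: 0.298
```

```bash
python3 - <<'E'
from h import *
bs();snap('wrist','wrist18');bs()
im=load('wrist18')['image'][:,:,::-1]
cv2.imwrite('pics/c22.png',cv2.resize(im[75:185,200:350],(800,587),interpolation=cv2.INTER_CUBIC))
E
```

```text
t 12.50 bx 597.09 by 111.81 z 70.13 mm | F bx -0.70 by 6.86 z 4.94 | M 0.66 0.13 -0.05 gap 0.298
t 12.55 bx 597.07 by 111.89 z 70.12 mm | F bx -0.49 by 5.76 z 4.32 | M 0.64 0.08 -0.05 gap 0.294
```

View pics/c22.png

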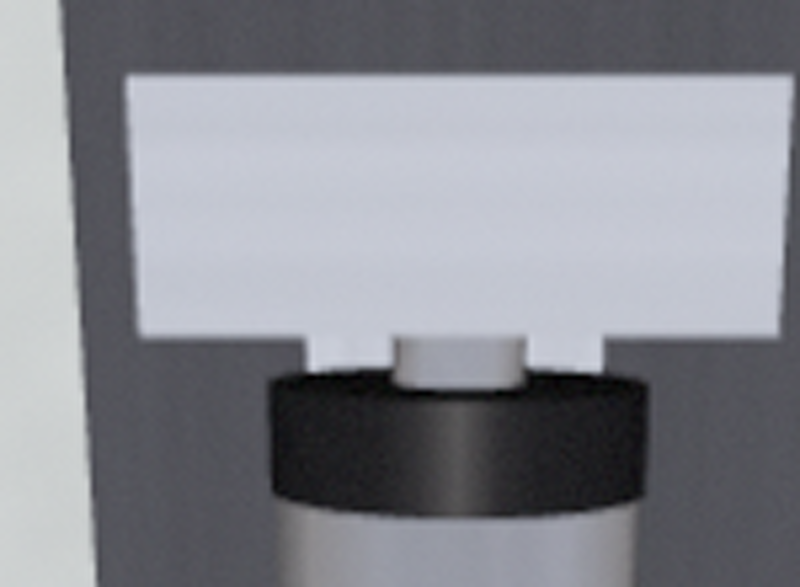

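Emit:
carry_out:
  commands:
    - [[0, 0, -0.03, 0, 0, 0, 10], [0, 0, -0.06, 0, 0, 0, 10], [0, 0, -0.09, 0, 0, 0, 10], [0, 0, -0.11, 0, 0, 0, 10], [0, 0, -0.11, 0, 0, 0, 10]]

```text
t: 13.05
tcp_pos: [0.5616, 0.2327, 0.0701]
tool_rot: [0.453, 0.555, -0.44, 0.542]
force: [-2.7, 5.2, 4.6]
finger_gap: 0.293
```

```bash
python3 - <<'E'
from h import *
bs();snap('wrist','wrist19');bs()
im=load('wrist19')['image'][:,:,::-1]
cv2.imwrite('pics/c23.png',cv2.resize(im[75:185,200:350],(800,587),interpolation=cv2.INTER_CUBIC))
E
```

```text
t 13.05 bx 597.08 by 114.01 z 70.13 mm | F bx -1.60 by 5.62 z 4.58 | M 0.41 0.10 -0.03 gap 0.293
t 13.10 bx 597.05 by 113.99 z 70.12 mm | F bx -0.63 by 7.38 z 4.23 | M 0.44 0.11 -0.15 gap 0.290
```

View pics/c23.png

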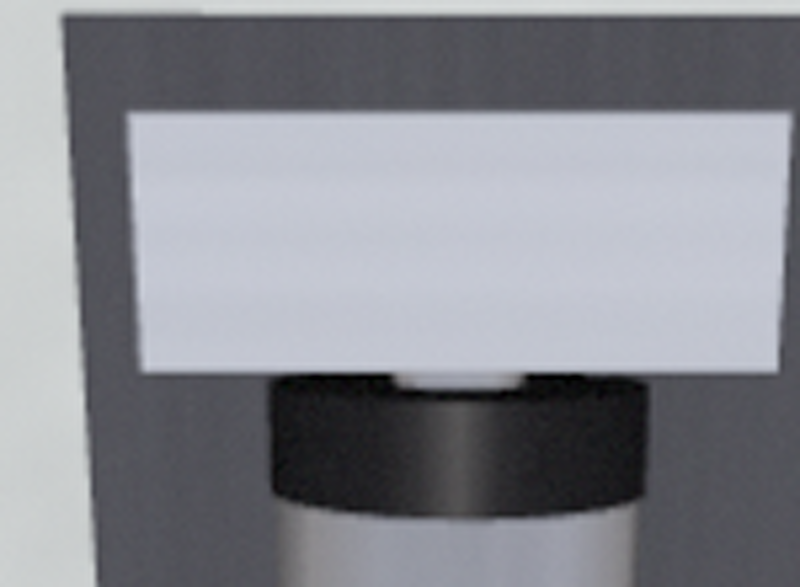

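Emit:
carry_out:
  commands:
    - [[0, 0, -0.02, 0, 0, 0, 10], [0, 0, -0.04, 0, 0, 0, 10], [0, 0, -0.06, 0, 0, 0, 10], [0, 0, -0.07, 0, 0, 0, 10], [0, 0, -0.07, 0, 0, 0, 10]]

```text
t: 13.6
tcp_pos: [0.5613, 0.234, 0.0699]
tool_rot: [0.453, 0.555, -0.44, 0.542]
force: [-1.2, 4.9, 6.0]
finger_gap: 0.295
```

```bash
python3 - <<'E'
from h import *
bs();snap('wrist','wrist20');bs()
E
```

```text
t 13.60 bx 597.06 by 115.33 z 69.90 mm | F bx -0.13 by 5.08 z 6.01 | M 0.27 0.09 -0.01 gap 0.295
t 13.65 bx 597.05 by 115.29 z 69.75 mm | F bx 0.55 by 5.21 z 4.56 | M 0.23 -0.01 -0.03 gap 0.296
```

Emit:
carry_out:
  commands:
    - [[-0.01, 0, -0.01, 0, 0, 0, 10], [-0.01, 0, -0.02, 0, 0, 0, 10], [-0.01, 0, -0.03, 0, 0, 0, 10], [-0.01, 0, -0.04, 0, 0, 0, 10], [-0.01, 0, -0.05, 0, 0, 0, 10]]

```text
t: 14.15
tcp_pos: [0.561, 0.2349, 0.0694]
tool_rot: [0.453, 0.555, -0.44, 0.542]
force: [-1.3, 4.1, 5.6]
finger_gap: 0.292
```

```bash
python3 - <<'E'
from h import *
bs();snap('wrist','wrist21');bs()
im=load('wrist21')['image'][:,:,::-1]
cv2.imwrite('pics/c24.png',cv2.resize(im[75:185,200:350],(800,587),interpolation=cv2.INTER_CUBIC))
E
```

```text
t 14.15 bx 597.01 by 116.21 z 69.45 mm | F bx -0.44 by 4.27 z 5.57 | M 0.09 -0.08 0.07 gap 0.292
t 14.20 bx 597.01 by 116.22 z 69.44 mm | F bx 1.32 by 4.36 z 5.32 | M 0.09 -0.15 0.05 gap 0.291
```

View pics/c24.png

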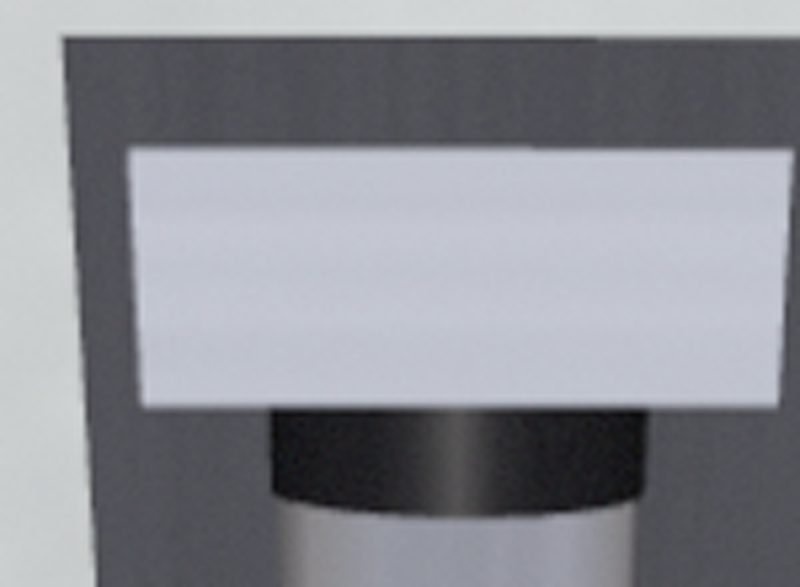

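Emit:
carry_out:
  commands:
    - [[-0.02, 0, -0.01, 0, 0, 0, 10], [-0.02, 0, -0.02, 0, 0, 0, 10], [-0.02, 0, -0.03, 0, 0, 0, 10], [-0.02, 0, -0.04, 0, 0, 0, 10], [-0.02, 0, -0.04, 0, 0, 0, 10]]

```text
t: 14.7
tcp_pos: [0.5609, 0.2353, 0.0698]
tool_rot: [0.452, 0.555, -0.44, 0.542]
force: [1.2, 1.6, 5.6]
finger_gap: 0.292
```

```bash
python3 - <<'E'
from h import *
bs();manip.snapshot('wrist');bs()
E
```

```text
t 14.70 bx 596.98 by 116.65 z 69.83 mm | F bx 1.50 by 1.36 z 5.61 | M -0.15 -0.27 0.07 gap 0.292
t 14.75 bx 596.99 by 116.66 z 69.83 mm | F bx 1.43 by 1.62 z 4.51 | M -0.17 -0.26 0.04 gap 0.293
```

Emit:
carry_out:
  commands:
    - [[-0.01, 0, -0.01, 0, 0, 0, 10], [-0.02, 0, -0.02, 0, 0, 0, 10], [-0.02, 0, -0.03, 0, 0, 0, 10], [-0.02, 0, -0.03, 0, 0, 0, 10], [-0.02, 0, -0.03, 0, 0, 0, 10]]

```text
t: 15.25
tcp_pos: [0.5608, 0.2354, 0.0699]
tool_rot: [0.452, 0.555, -0.441, 0.542]
force: [4.5, -2.2, 1.3]
finger_gap: 0.293
```

```bash
python3 - <<'E'
from h import *
bs();snap('wrist','wrist22');snap('side','side22');snap('scene','scene22');bs()
a=load('side22')['image'][:,:,::-1];a=cv2.resize(a[210:280,160:240],(686,600),interpolation=cv2.INTER_CUBIC)
b=load('scene22')['image'][:,:,::-1];b=cv2.resize(b[110:190,325:405],(600,600),interpolation=cv2.INTER_CUBIC)
cv2.imwrite('pics/c25.png',cv2.resize(np.hstack([a,b]),(800,373)))
E
```

```text
t 15.25 bx 596.90 by 116.74 z 69.89 mm | F bx 3.92 by -3.02 z 1.30 | M -1.11 -0.53 0.03 gap 0.293
t 15.40 bx 596.92 by 116.74 z 69.92 mm | F bx 3.94 by -5.07 z 1.43 | M -1.15 -0.58 0.02 gap 0.292
```

View pics/c25.png

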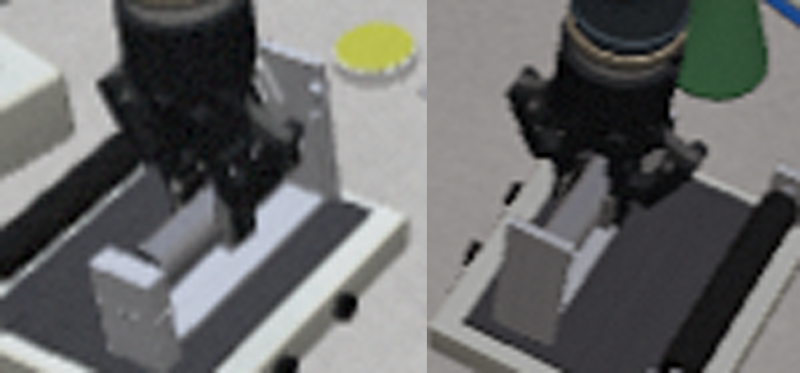

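View pics/wrist22.png

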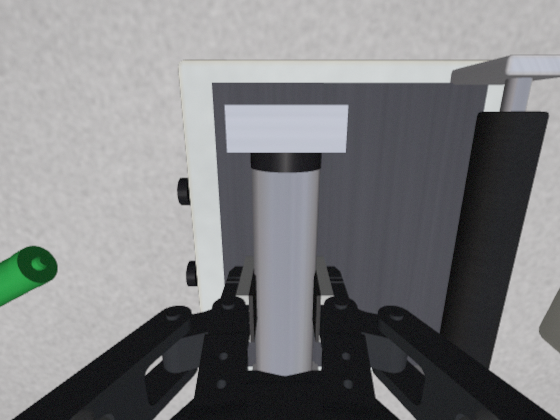

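Emit:
carry_out:
  commands:
    - [[0, 0, 0.01, 0, 0, 0, 10], [0, 0, 0.02, 0, 0, 0, 10], [0, 0, 0.02, 0, 0, 0, 10], [0, 0, 0.02, 0, 0, 0, 10], [0, 0, 0.02, 0, 0, 0, 10]]

```text
t: 15.9
tcp_pos: [0.5609, 0.2354, 0.0699]
tool_rot: [0.452, 0.555, -0.44, 0.542]
force: [5.5, -3.1, 0.2]
finger_gap: 0.297
```

```bash
python3 - <<'E'
from h import *
bs();manip.snapshot('wrist');bs()
E
```

```text
t 15.90 bx 596.93 by 116.74 z 69.93 mm | F bx 4.80 by -4.19 z 0.16 | M -1.04 -0.62 0.03 gap 0.297
t 15.95 bx 596.92 by 116.72 z 69.93 mm | F bx 4.26 by -3.22 z 0.72 | M -1.07 -0.64 0.06 gap 0.294
```

Emit:
carry_out:
  commands:
    - [[0, 0.02, 0.02, 0, 0, 0, 10], [0, 0.04, 0.03, 0, 0, 0, 10], [0, 0.04, 0.03, 0, 0, 0, 10], [0, 0.04, 0.03, 0, 0, 0, 10], [0, 0.04, 0.03, 0, 0, 0, 10]]

```text
t: 16.45
tcp_pos: [0.5608, 0.2354, 0.0699]
tool_rot: [0.452, 0.556, -0.441, 0.541]
force: [2.8, -1.6, -0.3]
finger_gap: 0.292
```

```bash
python3 - <<'E'
from h import *
bs();manip.snapshot('wrist');bs()
E
```

```text
t 16.45 bx 596.88 by 116.74 z 69.92 mm | F bx 2.47 by -2.11 z -0.32 | M -0.94 -0.40 0.05 gap 0.292
t 16.50 bx 596.88 by 116.73 z 69.92 mm | F bx 3.10 by -1.73 z -0.08 | M -0.91 -0.46 0.03 gap 0.292
```

Emit:
carry_out:
  commands:
    - [[0, 0.02, 0.01, 0, 0, 0, 10], [0, 0.04, 0.02, 0, 0, 0, 10], [0, 0.05, 0.02, 0, 0, 0, 10], [0, 0.05, 0.02, 0, 0, 0, 10], [0, 0.05, 0.02, 0, 0, 0, 10]]
  force: 50

```text
t: 17.0
tcp_pos: [0.5608, 0.2353, 0.0699]
tool_rot: [0.451, 0.556, -0.441, 0.54]
force: [-2.2, -0.7, 2.9]
finger_gap: 0.29
```

```bash
python3 - <<'E'
from h import *
bs();manip.snapshot('wrist');bs()
E
```

```text
t 17.00 bx 596.90 by 116.73 z 69.87 mm | F bx -2.26 by -0.21 z 2.86 | M -0.63 0.32 0.13 gap 0.290
t 17.05 bx 596.89 by 116.73 z 69.87 mm | F bx -2.10 by -0.48 z 3.62 | M -0.58 0.39 0.12 gap 0.294
```

Emit:
carry_out:
  commands:
    - [[0, -0.02, 0, 0, 0, 0, 20], [0, -0.02, 0, 0, 0, 0, 26], [0, -0.02, 0, 0, 0, 0, 28], [0, -0.02, 0, 0, 0, 0, 31], [0, -0.02, 0, 0, 0, 0, 35]]
  force: 20

```text
t: 17.55
tcp_pos: [0.5626, 0.2355, 0.07]
tool_rot: [0.453, 0.555, -0.44, 0.541]
force: [-0.3, 0.1, -0.1]
finger_gap: 0.41
```

```bash
python3 - <<'E'
from h import *
bs();snap('wrist','wrist23');snap('side','side23');bs()
a=load('side23')['image'][:,:,::-1];a=cv2.resize(a[210:280,160:240],(686,600),interpolation=cv2.INTER_CUBIC)
cv2.imwrite('pics/c26.png',a)
E
```

```text
t 17.55 bx 598.68 by 116.48 z 69.98 mm | F bx -0.26 by 0.16 z -0.06 | M -0.07 0.00 -0.04 gap 0.410
t 17.65 bx 598.49 by 116.41 z 70.04 mm | F bx 0.01 by -0.02 z 0.41 | M -0.02 -0.03 0.04 gap 0.411
```

View pics/wrist23.png

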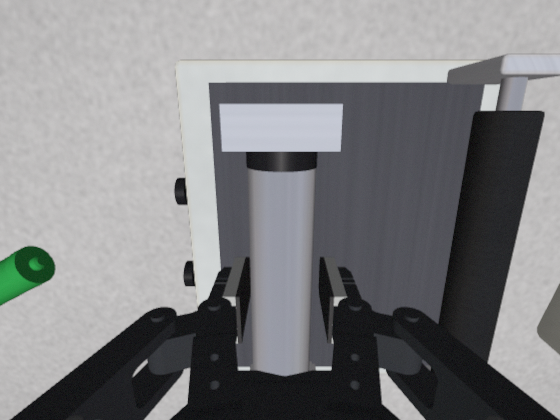

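View pics/c26.png

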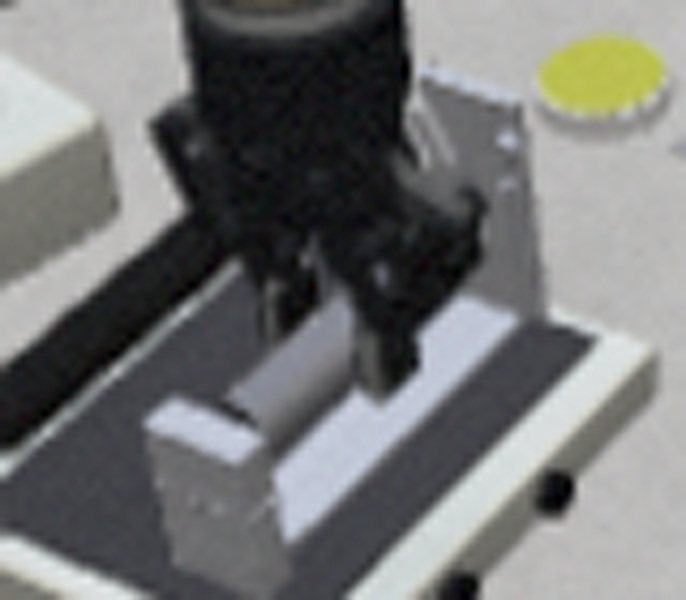

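Emit:
carry_out:
  commands:
    - [[0, -0.02, 0, 0, 0, 0, 45], [0, -0.02, 0, 0, 0, 0, 50], [-0.3, -0.02, 0, 0, 0, 0, 50], [-0.8, -0.02, 0, 0, 0, 0, 50], [-1.5, -0.02, 0, 0, 0, 0, 50]]

```text
t: 18.15
tcp_pos: [0.5612, 0.2341, 0.1082]
tool_rot: [0.452, 0.556, -0.441, 0.541]
force: [-0.6, -1.2, -0.1]
finger_gap: 0.585
```

Emit:
carry_out:
  commands:
    - [[-0.9, 0, 0, 0, 0, 0, 50], [-1.9, 0, 0, 0, 0, 0, 50], [-2.9, 0, 0, 0, 0, 0, 50], [-3.9, 0, 0, 0, 0, 0, 50], [-4.4, 0, 0, 0, 0, 0, 50]]

```text
t: 18.65
tcp_pos: [0.5635, 0.2316, 0.2212]
tool_rot: [0.454, 0.554, -0.439, 0.542]
force: [0.6, 0.5, 1.1]
finger_gap: 0.587
```

```bash
python3 - <<'E'
from h import *
bs();snap('wrist','wrist24');snap('side','side24');snap('scene','scene24');bs()
a=load('side24')['image'][:,:,::-1];a=cv2.resize(a[200:300,140:250],(660,600),interpolation=cv2.INTER_CUBIC)
b=load('scene24')['image'][:,:,::-1];b=cv2.resize(b[110:210,315:415],(600,600),interpolation=cv2.INTER_CUBIC)
cv2.imwrite('pics/c27.png',cv2.resize(np.hstack([a,b]),(800,381)))
E
```

```text
t 18.65 bx 598.74 by 112.52 z 221.20 mm | F bx 0.73 by 0.39 z 1.13 | M 0.02 -0.00 -0.03 gap 0.587
t 18.80 bx 597.67 by 112.53 z 218.58 mm | F bx 0.36 by -1.14 z -0.10 | M -0.02 0.00 -0.02 gap 0.586
```

View pics/c27.png

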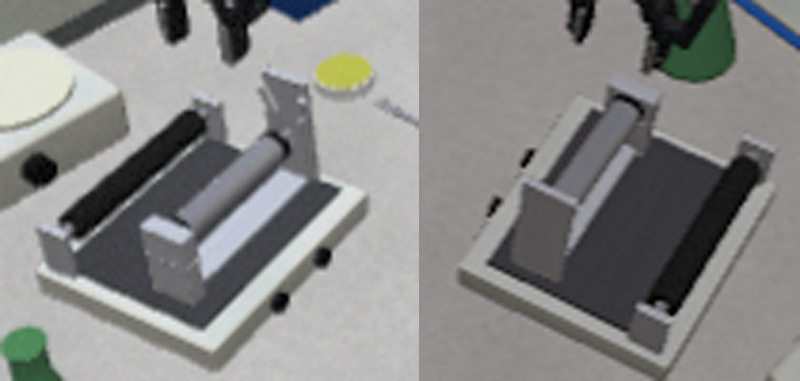

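View pics/wrist24.png

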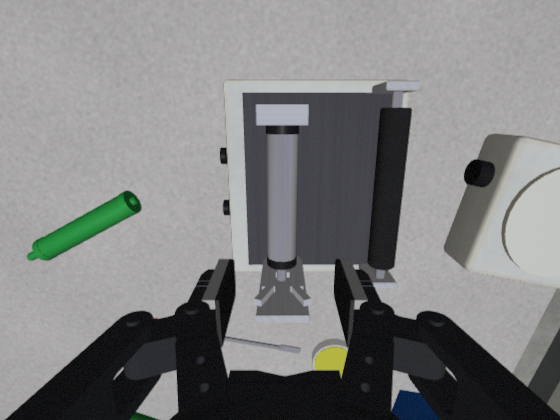

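```bash
python3 - <<'E'
from h import *
s=load('wrist24')
g=cv2.cvtColor(s['image'],cv2.COLOR_RGB2GRAY).astype(float)
for v in (140,160,180,200,220,240,250):
    r=cv2.resize(g[v-2:v+3].mean(0)[None],None,fx=8,fy=1,interpolation=cv2.INTER_LINEAR)[0];d=np.diff(cv2.GaussianBlur(r[None],(0,0),4)[0])
    l=(255*8+np.argmax(d[255*8:280*8])+1)/8-.5+.06; q=(288*8+np.argmin(d[288*8:308*8])+1)/8-.5+.06
    a,b=onz(s,l,v,.089),onz(s,q,v,.089);print(v,l,q,'w %.2f'%(np.linalg.norm(a-b)*1e3),'bx %.2f by %.2f'%((a+b)@EX*500,(a+b)@EY*500))
s=load('wrist24');im=s['image'][:,:,::-1]
cv2.imwrite('pics/c28.png',cv2.resize(im[90:330,240:330],(225*1,600),interpolation=cv2.INTER_CUBIC))
E
```

```text
140 267.185 297.31 w 26.04 bx 597.83 by 167.78
160 267.185 296.685 w 25.97 bx 597.52 by 150.53
180 267.31 296.435 w 26.13 bx 597.42 by 132.62
200 267.56 296.185 w 26.17 bx 597.37 by 114.03
220 267.56 295.56 w 26.10 bx 597.03 by 94.70
240 267.685 295.31 w 26.27 bx 596.92 by 74.60
250 267.685 295.185 w 26.42 bx 596.83 by 64.25
```

View pics/c28.png

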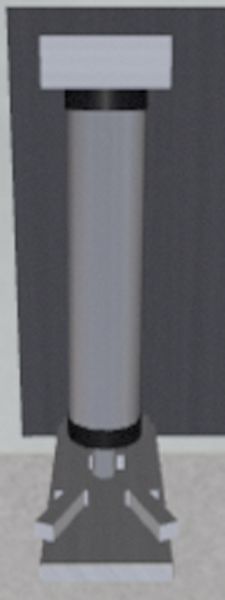

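```bash
python3 - <<'E'
from h import *
s=load('wrist24')
g=cv2.cvtColor(s['image'],cv2.COLOR_RGB2GRAY).astype(float)
def meas(lo,hi,lo2,hi2,z,rows,dark):
  for v in rows:
    r=cv2.resize(g[v-2:v+3].mean(0)[None],None,fx=8,fy=1,interpolation=cv2.INTER_LINEAR)[0];d=np.diff(cv2.GaussianBlur(r[None],(0,0),4)[0])*(-1 if dark else 1)
    l=(lo*8+np.argmax(d[lo*8:hi*8])+1)/8-.44; q=(lo2*8+np.argmin(d[lo2*8:hi2*8])+1)/8-.44
    a,b=onz(s,l,v,z),onz(s,q,v,z);print(v,l,q,'w %.2f'%(np.linalg.norm(a-b)*1e3),'bx %.2f'%((a+b)@EX*500))
meas(365,392,396,416,.062,(120,140,160,180,200,220,240,255),True)
# black caps of steel roller
print('caps');meas(255,275,285,310,.089,(129,130,131),True);meas(255,275,285,310,.089,(261,262,263),True)
E
```

```text
120 378.935 410.185 w 29.24 bx 702.73
140 377.435 408.06 w 29.18 bx 702.88
160 375.56 405.81 w 29.35 bx 702.79
180 373.685 403.435 w 29.41 bx 702.64
200 372.435 401.185 w 28.97 bx 702.85
220 370.56 398.935 w 29.16 bx 702.76
240 368.56 396.685 w 29.48 bx 702.59
255 367.56 395.685 w 29.93 bx 703.10
caps
129 265.435 298.56 w 28.35 bx 597.64
130 265.435 298.56 w 28.38 bx 597.64
131 265.435 298.56 w 28.40 bx 597.64
261 266.56 296.185 w 28.78 bx 596.73
262 266.685 296.06 w 28.56 bx 596.73
263 267.06 295.81 w 27.99 bx 596.79
```

```bash
python3 -c "
from h import *
bs();print(manip.sign_off())"
```

```text
t 18.80 bx 597.67 by 112.53 z 218.58 mm | F bx 0.36 by -1.14 z -0.10 | M -0.02 0.00 -0.02 gap 0.586
the job is handed in; nothing more can be done
None
```

The roller is back in the bottle roller and the job is handed in at 18.8 s, with the gripper clear of everything.

**How it went**
- I picked the roller off its rest and pressed its sprung pin against the slotted bracket. The pin travelled in about 11.7 mm, at 9–10 N.
- I lowered the roller until the pin touched the channel floor. The brackets stood about 4 mm above nominal; touch and the camera agreed on that.
- I eased it back in small steps until the tube lay on the cup face, then let go once the forces were near zero.

**Last checks**
- **Seating:** the pictures show the tube flush against the cup face and the sprung pin in its channel. Forces on the gripper were near zero once the fingers opened, and the roller did not move.
- **Level:** the roller's apparent width changes by about 1% from end to end. The fixed rubber roller shows a similar change, so I read the steel roller as level to about a millimetre. I had no finer measurement, and the plain pin may lie slightly low within the cup's 3 mm clearance.
- **Bystanders:** no unexpected force showed up, but I did not measure the other things on the bench again afterwards.

**Less than clean**
- The roller tilted about 2° in the grip on the way down. I corrected this by tilting the tool about 1.5°.
- As it came home I pressed it into the cup slightly too far. The tool read about 5 N the other way, so I estimate 8–9 N on the cup face, against the 22 N limit. I backed off before letting go.

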